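# Open the spring-plunger guard of a relay-room test console and load its resistor stack

### The arm

A 6-joint arm with a two-finger parallel gripper is mounted at the origin on the work surface. World frame = base frame: x ahead of the robot, y to its left, z up, the work surface at z = 0. Lengths are in m, angles in degrees, forces in N, time in s.
With the tool pointing down it reaches from about 0.25 to 0.725 m from the base axis. Payload 9.7 kg.
Tool frame: the origin (TCP) lies at the very end of the fingers, on their centre line; the grasp point (between the pads) lies 19 mm behind it; z points along the fingers, y is the line along which they close (so a half turn about z gives the same grasp; the last joint's range is limited). The gripper opens to 85 mm and grips with 20 to 120 N. Pads are 22 mm wide; open, the fingers measure 114 mm over their backs; the gripper's body (76 mm by 85 mm) begins 54 mm behind the grasp point. The pads swing forward as they close: fully open they stand 13 mm farther back than shut.
Start: joints at [-63.541, 4.979, 10.078, 95.1, 0, 90], TCP at [0.245, -0.492, 0.231] pointing down, gripper open.
Joint ranges: [-179.16, 179.16], [-48.56, 103.87], [-65.8, 70.77], [-126.05, 130.52], [-82.76, 87.17], [-180, 180]. Speed limits (degrees/s): [127.2, 127.2, 147.25, 180, 180, 180].

### API

Orientations are given as [roll, pitch, yaw] about the fixed x, y, z axes, in that order (R = Rz(yaw) Ry(pitch) Rx(roll)).
In Python, from workcell import telemetry, optics, workorder gives the robot as it stands.
- The arm moves only by the shell command python3 -m handwheel 'ROWS' [FORCE]. ROWS is JSON, a list of rows, each an object of numbers: "tx", "ty", "tz": the shift along the tool's x, y, z in m; "ax", "ay", "az": the turn, a rotation vector about the tool's x, y, z in degrees; "jaw": the gripper command: -1 is shut, 1 is fully open, values between are in proportion. A call has exactly 10 rows; each row shifts and turns the commanded pose from where the row before left it, along the tool's axes as they then stand; what a row does not reach is not made up. A row lasts 1/8 s, in which the tool goes at most 62.5 mm and 10.7 degrees, less where a joint would pass 70% of its speed; a pose out of reach is approached as far as the arm can. A call is refused whole if a number of a shift passes 0.0625 or a number of a turn 10.7, either way. A call with a gripper value outside its range is refused whole. The fingers move at their own pace and stop on an object; FORCE is the grip in N (left out, the last holds). Time passes only in rows, so rows that do not move let the fingers close, or fill a call up. It gives the time, the measured TCP pose, the force, the opening and the grip force at its end, in the units of the state.
- telemetry.get_obs(): the state, without advancing time (a new reading comes with each control period).
- optics.camera(name): name is "scene" or "top" or "wrist"; returns a dict with "color" (480x640x3 uint8, red, green, blue), "K" (3x3 intrinsics, pixels), "k1" (the pictures are not rectified: a ray, as slopes to the right and down, at radius r is drawn at 1 + k1 r^2 times it, then the intrinsics apply), "extrinsics" (4x4, takes a point from camera to world coordinates); the wrist camera has in their place "mount" (4x4, takes a point from camera to tool coordinates, whose origin is the TCP and whose axes are the flange's). Camera axes: x right, y down, z forward; pixel columns grow to the right and rows downward; lengths in m; the calibration is good to about 2 mm. A picture is of the moment at which its call begins: read the wrist's pose just before it. There is no depth.
- workorder.job_done(): hands the job in; it is judged then, once.
The state is a dict: "time": time; "q": joint angles; "qd": joint speeds; "joint_efforts": joint torques, N m; "ee_pos": TCP position; "tcp_rot": TCP orientation; "wrist_force": force on the tool from outside, world axes, zero at the start; "torque": the same for the moment, N m; "opening": finger opening in m; "grasp_force": force on a finger pad.
Only numpy, scipy, OpenCV 4.12 (cv2) and the standard library are available. Lean on these libraries where they do the work, as an engineer would, in place of code of your own. Each camera call takes 0.05 s, during which the arm holds its last target. There are 200 camera calls.

### The job

Open the clear guard of the sloping test console: pull its spring plunger knob, slide the guard to the robot's left and let the plunger drop fully home in the open hole so that the guard is locked open. Then load the uncovered spindle: the dark grey resistor disc first, down on the brass seat, and the finned heatsink flat on top of it with its fins outward. Leave the other things on the bench where they are, and let go of everything.

Things in the scene. Friction and masses are not known exactly. Their poses are not given: they have to be found in the camera images.
- console: blue sloping-desk test console fixed to the bench, 410 mm wide (its y), 210 mm deep, 157 mm high at the back; its panel slopes 30 degrees, low edge (65 mm high) toward the robot. Origin on the bench, 117 mm under the panel's middle; x away from the robot, z up. The guard slides along its y. The guard's rails stand 13 mm off the panel
- bar_edge (a point): middle of the near lower edge of the aluminium light bar that spans the console's whole width above the panel (bar 25 mm deep, 25 mm high, on end posts; axes as the console). A gripper held upright over the plunger knob meets it; one tilted square to the panel clears it
- knob_grip (a point): middle of the black plunger knob (32 mm diameter, 34 mm long along z), 38 mm out from the guard's plate. Under it on the guard a steel sleeve (22 mm, hexagon 27 mm) reaches up to 17 mm below this point. Axes of the panel: x up the slope, away from the robot; y along it, the way the guard opens; z square out of the panel, the way to pull, leaning 30 degrees from vertical toward the robot
- guard (a joint): guard travel along the panel's +y, m: 0 shut, end stop 0.185. Clear plate 205 x 144 x 6 mm with yellow ends, in two rails; shut, it covers the well with the spindle. It slides with 2 to 5 N. The open hole is in an adjustable steel strip, anywhere from 0.145 to 0.170 of travel, and must be found by feel
- plunger (a joint): pull of the plunger, m: 0 home in a hole, end stop 0.014. Spring 6 N at 0, 13 N at the stop. Pulled less than about 0.009 in a hole it locks the guard. Let go between the holes, its pin rides on the panel at 0.010; the guard can then be pushed on by the knob's side, without gripping the knob, until the pin snaps into the open hole and stops the guard hard (1.5 mm play each way)
- spindle_seat (a point): centre of the top of the brass seat (50 mm diameter) at the foot of the spindle, down in the console's white well; axes as for knob_grip. Steel spindle 14 mm diameter, 50 mm long along z, its last 8 mm tapering to 6 mm. Well: floor 10 mm below this point, walls 65 mm from the axis on all four sides (along x and y), rim (the panel) 55 mm above this point along z
- disc: dark grey resistor disc, 62 mm in diameter, 22 mm thick, with a 20 mm through hole, about 0.15 kg; lies flat on the bench; origin at the centre of its underside, z up through the hole
- heatsink: silver aluminium heatsink 100 mm (its x) by 60 mm (its y) by 27 mm high, about 0.2 kg: base 8 mm thick with a 20 mm through hole in the middle, fins upward along x, the outer fins 60 mm apart over their outsides; lies flat on the bench; origin at the centre of its underside, z out of the fins
- relay_base: bystander: black plastic relay base 120 x 90 x 40 mm, origin at the centre of its underside
- brass_terminal: bystander: brass knurled test terminal standing on a black foot, 42 mm in diameter, 72 mm high, origin at the centre of its underside
- fuse_puller: bystander: red fuse puller lying flat, 155 mm long along its x, 45 mm wide, 17 mm high, origin near its middle on the bench
- screwdriver: bystander: screwdriver lying on the bench, along its x
- multimeter: bystander: yellow multimeter lying flat, 190 x 92 x 45 mm, origin at the centre of its underside
Mind the look-alikes: they are no part of the job. What is meant by the heatsink is not blue, purple or turquoise, and is the smaller of those in its own colour.

How it is judged:
By the outcome, as a careful person would: the job done as asked, in the order asked, and still so for the second after the job is handed in, with the robot touching nothing.
It also fails if it takes over 69 s, if anything falls off the work surface, if the arm or the gripper's body presses on something with over 40 N, if the wrist force passes 120 N, or if a joint passes its speed limit or range.

## Working session

There is one attempt and no reset: what is moved stays moved. The work goes in short steps, Python scripts to look and compute and a shell command to move; the robot and the scene stay as the last step left them, time stands still between calls to the robot, and variables do not carry over. Pictures are saved under pics/ and viewed, at most 10 in all, crops included, and the job is handed in when it is done.

```bash
mkdir -p pics; ls; python3 - <<'E'
from workcell import telemetry, optics
import cv2
print({k:v for k,v in telemetry.get_obs().items()})
for n in ("scene","top","wrist"):
    c=optics.camera(n); cv2.imwrite(f"pics/{n}0.png",c["color"][:,:,::-1])
    print(n,c["K"],c["k1"],c.get("extrinsics",c.get("mount")))
E
```

```text
pics
{'time': 0.0, 'q': array([-6.35425677e+01,  5.00962576e+00,  1.00341518e+01,  9.51007689e+01,
        3.12884193e-03,  8.99993137e+01]), 'qd': array([-0.0594234 ,  0.00598022, -0.06120346, -0.10363173, -0.04579089,
        0.01956862]), 'joint_efforts': array([-4.16048329e-05, -5.20384669e+01,  4.64803791e+01,  1.63753977e-02,
       -8.20728906e-05, -4.88488482e-06]), 'ee_pos': array([ 0.24494909, -0.49217238,  0.23059452]), 'tcp_rot': array([-1.79923757e+02, -3.12975240e-03,  2.64581144e+01]), 'wrist_force': array([ 0.2510418 , -0.31325315, -0.2655113 ]), 'torque': array([-0.0078635 ,  0.00598897, -0.0477799 ]), 'grasp_force': 0.0, 'opening': 0.08532917708318141}
scene [[624.05771244   0.         312.03218281]
 [  0.         624.05771244 239.18914393]
 [  0.           0.           1.        ]] -0.024501873071406614 [[ 0.58483847  0.57750258 -0.56960928  1.35731314]
 [ 0.81114632 -0.41842636  0.40860864 -0.73604948]
 [-0.00236699 -0.70100653 -0.71315092  1.22905708]
 [ 0.          0.          0.          1.        ]]
top [[622.52871478   0.         320.07818206]
 [  0.         622.52871478 240.81343175]
 [  0.           0.           1.        ]] -0.12857363053202991 [[ 0.0240253  -0.99817748  0.055358    0.40229523]
 [-0.99966599 -0.02345988  0.01084134 -0.12459274]
 [-0.00952289 -0.05559998 -0.99840771  1.88324907]
 [ 0.          0.          0.          1.        ]]
wrist [[427.25111853   0.         317.89527276]
 [  0.         427.25111853 241.39345383]
 [  0.           0.           1.        ]] -0.04418099632443743 [[ 2.68642255e-05 -9.64078411e-01 -2.65617802e-01  6.71935584e-02]
 [ 9.99999817e-01 -1.34671367e-04  5.89937785e-04  6.41185614e-04]
 [-6.04517394e-04 -2.65617769e-01  9.64078231e-01 -1.41685367e-01]
 [ 0.00000000e+00  0.00000000e+00  0.00000000e+00  1.00000000e+00]]
```

View pics/top0.png

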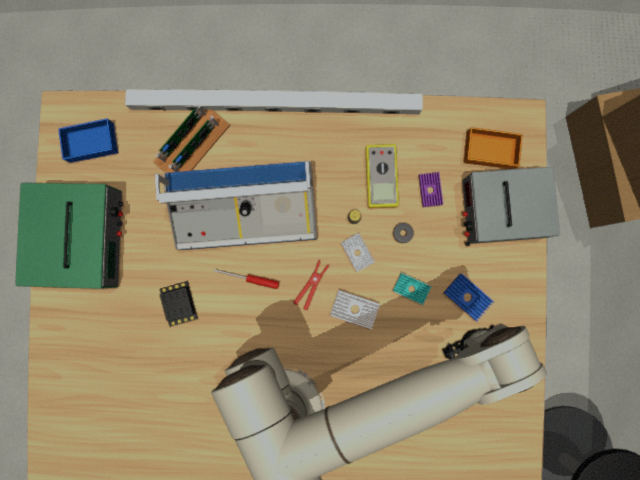

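View pics/scene0.png

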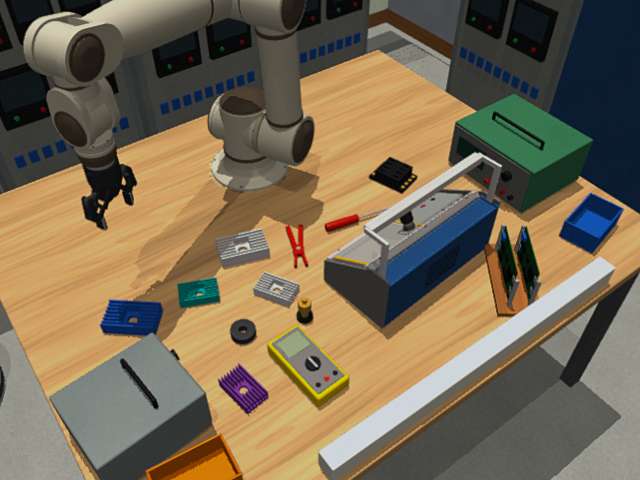

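The top view shows heatsink candidates at (357,252) small silver, (355,309) large silver, (468,297) blue, (410,288) turquoise and (430,189) purple. I choose the small silver one at (357,252). The disc is at (403,233), the knob at (245,208), and the guard's yellow ends at (238,217) and (312,210). Next I check this in a close crop.

```bash
cat > h.py <<'E'
import numpy as np, cv2
from scipy.spatial.transform import Rotation as R
from workcell import telemetry, optics
def tcp():
    o=telemetry.get_obs(); T=np.eye(4); T[:3,:3]=R.from_euler('xyz',o['tcp_rot'],degrees=True).as_matrix(); T[:3,3]=o['ee_pos']; return T
def shot(name,fn=None):
    T=tcp(); c=optics.camera(name); c['E']=c['extrinsics'] if 'extrinsics' in c else T@c['mount']
    if fn: cv2.imwrite(fn,c['color'][:,:,::-1])
    return c
def ray(c,u,v):
    K=c['K']; d=np.array([(u-K[0,2])/K[0,0],(v-K[1,2])/K[1,1]]); s=d.copy()
    for _ in range(20): s=d/(1+c['k1']*(s@s))
    return c['E'][:3,3], c['E'][:3,:3]@np.array([s[0],s[1],1])
def onz(c,u,v,z):
    o,d=ray(c,u,v); return o+d*(z-o[2])/d[2]
def onplane(c,u,v,p,n):
    o,d=ray(c,u,v); return o+d*((p-o)@n)/(d@n)
def proj(c,P):
    p=np.linalg.inv(c['E'])@np.append(P,1); s=p[:2]/p[2]; s=s*(1+c['k1']*(s@s)); K=c['K']
    return np.array([K[0,0]*s[0]+K[0,2],K[1,1]*s[1]+K[1,2]])
def tri(c1,a,c2,b):
    o1,d1=ray(c1,*a);o2,d2=ray(c2,*b)
    t=np.linalg.lstsq(np.c_[d1,-d2],o2-o1,rcond=None)[0]
    p,q=o1+d1*t[0],o2+d2*t[1]; return (p+q)/2,np.linalg.norm(p-q)
E
python3 - <<'E'
from h import *
c=shot("top"); s=shot("scene")
im=c['color'][:,:,::-1]
cv2.imwrite("pics/crop1.png",cv2.resize(im[150:340,150:420],(795,560),interpolation=cv2.INTER_CUBIC))
cv2.imwrite("pics/crop2.png",cv2.resize(s['color'][140:330,315:515,::-1],(600,570),interpolation=cv2.INTER_CUBIC))
print("hs",onz(c,357,252,.02),"disc",onz(c,403,233,.022), "knob",tri(c,(245,208),s,(406,217)))
E
```

```text
hs [ 0.474662   -0.21570695  0.02      ] disc [ 0.53480788 -0.35251046  0.022     ] knob (array([0.58376241, 0.1047091 , 0.16813691]), np.float64(9.874064783286517e-05))
```

View pics/crop1.png

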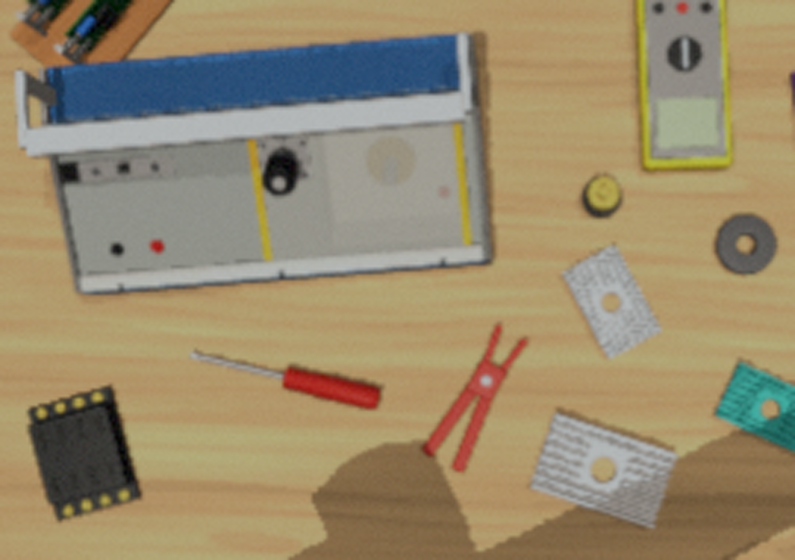

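View pics/crop2.png

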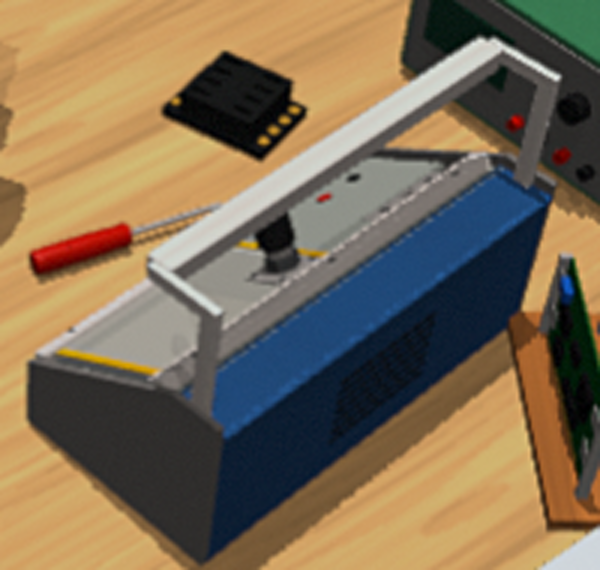

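The crops confirm the choice: the small silver heatsink is at crop (611,302), with its long axis tilted, and the larger silver one at (603,468) is rejected. The grey disc is at (745,243). The knob is at (281,170), just in front of the bar, the spindle is seen through the plate near (390,165), and the console's near corners are at (80,292) and (490,263).

```bash
python3 - <<'E'
from h import *
c=shot("top"); s=shot("scene")
f=lambda x,y:(150+x/2.944-.33,150+y/2.947-.33)
g=lambda x,y:(315+x/3-.33,140+y/3-.33)
A=onz(c,*f(80,292),.065);B=onz(c,*f(490,263),.065)
print(A,B,np.linalg.norm(A-B)); d=(A-B)/np.linalg.norm(A-B); yaw=np.degrees(np.arctan2(-d[0],d[1])); print("yaw",yaw)
ex=np.array([d[1],-d[0],0]); mid=(A+B)/2; O=mid+ex*.09; O[2]=0; print("origin",O)
n=-.5*ex+.866*np.array([0,0,1]); pm=O+[0,0,.117]; px=.866*ex+[0,0,.5]
for h in (.013,.019,.055,.075):
  k=onplane(c,*f(281,178),pm+n*h,n); print(h,k,"panel xy",(k-pm)@px,(k-pm)@d)
k=onplane(c,*f(390,160),pm-.005*n,n); print("spindle",k,(k-pm)@px,(k-pm)@d)
# bar near lower edge: scene visible near? bar top near edge in top view
b1=tri(c,f(28,153),s,g(148,262)); print(b1)
for p in [(28,153),(472,108),(255,140),(465,125),(268,258),(470,243)]: 
  k=onplane(c,*f(*p),pm+.016*n,n); print(p,(k-pm)@px,(k-pm)@d)
h=[onz(c,*f(*p),.027) for p in [(564,273),(612,245),(661,326),(612,357),(611,302)]]; h=np.array(h);print(h)
print(onz(c,*f(745,243),.022))
E
```

```text
[0.46972581 0.31706076 0.065     ] [ 0.50840456 -0.09310727  0.065     ] 0.41198769486563447
yaw 5.3870482214221225
origin [0.57866767 0.12042624 0.        ]
0.013 [0.58155745 0.10883309 0.13304357] panel xy 0.009570724167175648 -0.011813248119780703
0.019 [0.58089185 0.10796638 0.13954209] panel xy 0.01217565406326232 -0.012613642515440147
0.055 [0.57689824 0.10276611 0.17853323] panel xy 0.02780523343978171 -0.017416008889396813
0.075 [0.57467957 0.09987707 0.20019497] panel xy 0.0364883330934037 -0.020083990208261626
spindle [0.60282833 0.00527885 0.11887296] 0.012405378802086182 -0.11690709184889125
(array([0.53270719, 0.21369658, 0.10354318]), np.float64(0.3211680174377759))
(28, 153) 0.05622397727392752 0.226714060439791
(472, 108) 0.0685817557843984 -0.200392997204054
(255, 140) 0.05206440132352929 0.007817868410730285
(465, 125) 0.051825837515020894 -0.192520217934919
(268, 258) -0.07329318050225225 0.010672781214650862
(470, 243) -0.07257132923513987 -0.18818011537111598
[[ 0.50223877 -0.16772851  0.027     ]
 [ 0.53181025 -0.21581779  0.027     ]
 [ 0.45085116 -0.26718008  0.027     ]
 [ 0.41836402 -0.21819544  0.027     ]
 [ 0.47396583 -0.21600271  0.027     ]]
[ 0.53741387 -0.35164669  0.022     ]
```

```bash
python3 -m handwheel '[{"tz":-0.03,"az":-10.5,"ty":0.03},{"tz":-0.03,"az":-10.5,"ty":0.05},{"tz":-0.03,"az":-10.5,"ty":0.05},{"tz":-0.03,"az":-10.5},{"az":-10.5},{"az":-10.5},{"az":-10.5},{"az":-10.5},{},{}]'; python3 -c "
from h import *
print(telemetry.get_obs()['q'])"
```

```text
[-6.35420499e+01  4.98594746e+00  1.00675068e+01  9.50978910e+01
 -2.89528948e-04  9.00002682e+01]$[0]: bad value
```

```bash
python3 -m handwheel '[{"tx":0,"ty":0,"tz":-0.01,"ax":0,"ay":0,"az":-9,"jaw":1},{"tx":0,"ty":0,"tz":-0.01,"ax":0,"ay":0,"az":-9,"jaw":1},{"tx":0,"ty":0,"tz":-0.01,"ax":0,"ay":0,"az":-9,"jaw":1},{"tx":0,"ty":0,"tz":-0.01,"ax":0,"ay":0,"az":-9,"jaw":1},{"tx":0,"ty":0,"tz":-0.01,"ax":0,"ay":0,"az":-9,"jaw":1},{"tx":0,"ty":0,"tz":-0.01,"ax":0,"ay":0,"az":-9,"jaw":1},{"tx":0,"ty":0,"tz":-0.01,"ax":0,"ay":0,"az":-9,"jaw":1},{"tx":0,"ty":0,"tz":-0.01,"ax":0,"ay":0,"az":-9,"jaw":1},{"tx":0,"ty":0,"tz":-0.01,"ax":0,"ay":0,"az":-9,"jaw":1},{"tx":0,"ty":0,"tz":-0.01,"ax":0,"ay":0,"az":-9,"jaw":1}]'; python3 -c "
from h import *
print(telemetry.get_obs()['q'])"
```

```text
time: 1.6
ee_pos: [0.2451, -0.4924, 0.3316]
tcp_rot: [180.0, -0.0, 116.8]
wrist_force: [0.2, -0.3, -0.7]
opening: 0.0856
grasp_force: 0.0
[-6.35400817e+01  8.79581401e+00  2.57411884e+01  1.06946157e+02
  8.18391550e-05 -2.98385300e-01]
```

```bash
python3 -m handwheel '[{"ty":0.06,"az":-6.2,"jaw":1},{"ty":0.06,"az":-6.2,"jaw":1},{"ty":0.06,"az":-6.2,"jaw":1},{"ty":0.06,"az":-6.2,"jaw":1},{"ty":0.06,"az":-6.2,"jaw":1},{"ty":0.06,"az":-6.2,"jaw":1},{"ty":0.06,"az":-6.2,"jaw":1},{"ty":0.06,"az":-6.2,"jaw":1},{"ty":0.06,"az":-6.2,"jaw":1},{"ty":0.06,"az":-6.2,"jaw":1}]'
cat >> h.py <<'E'
YAW=5.39; PM=np.array([.57867,.12043,.117])
def panel():
    a=np.radians(YAW); ex=np.array([np.cos(a),np.sin(a),0]); ey=np.array([-np.sin(a),np.cos(a),0]); z=np.array([0,0,1.])
    n=-.5*ex+np.sqrt(.75)*z; px=np.sqrt(.75)*ex+.5*z
    return px,ey,n
def square(yawoff=0):  # tool x down-slope, y along +y, z into panel
    px,ey,n=panel(); return np.c_[-px,ey,-n]@R.from_euler('z',yawoff,degrees=True).as_matrix()
def down(yaw):
    return R.from_euler('xyz',[180,0,yaw],degrees=True).as_matrix()
def plan(p,Rt,N=1):
    """turn first (rotvec, deg) and the shift both in present tool axes; also shift in target tool axes"""
    T=tcp(); D=T[:3,:3].T@Rt; print("rotvec",R.from_matrix(D).as_rotvec(degrees=True).round(2),"shift now-axes",(T[:3,:3].T@(p-T[:3,3])).round(4),"shift target-axes",(Rt.T@(p-T[:3,3])).round(4),"dist",np.linalg.norm(p-T[:3,3]).round(3))
E
python3 - <<'E'
from h import *
px,ey,n=panel(); k=np.array([.577,.103,.178]); plan(k+.10*n,square())
E
```

```text
rotvec [-17.95 -26.29 -66.98] shift now-axes [0.4004 0.5179 0.067 ] shift target-axes [-0.2578  0.5616  0.2262] dist 0.658$[0]: bad value
```

```bash
python3 -m handwheel '[{"tx":0,"ty":0.06,"tz":0,"ax":0,"ay":0,"az":-6.2,"jaw":1},{"tx":0,"ty":0.06,"tz":0,"ax":0,"ay":0,"az":-6.2,"jaw":1},{"tx":0,"ty":0.06,"tz":0,"ax":0,"ay":0,"az":-6.2,"jaw":1},{"tx":0,"ty":0.06,"tz":0,"ax":0,"ay":0,"az":-6.2,"jaw":1},{"tx":0,"ty":0.06,"tz":0,"ax":0,"ay":0,"az":-6.2,"jaw":1},{"tx":0,"ty":0.06,"tz":0,"ax":0,"ay":0,"az":-6.2,"jaw":1},{"tx":0,"ty":0.06,"tz":0,"ax":0,"ay":0,"az":-6.2,"jaw":1},{"tx":0,"ty":0.06,"tz":0,"ax":0,"ay":0,"az":-6.2,"jaw":1},{"tx":0,"ty":0.06,"tz":0,"ax":0,"ay":0,"az":-6.2,"jaw":1},{"tx":0,"ty":0.06,"tz":0,"ax":0,"ay":0,"az":-6.2,"jaw":1}]'
python3 - <<'E'
from h import *
px,ey,n=panel(); k=np.array([.577,.103,.178]); plan(k+.10*n,square())
E
```

```text
time: 2.85
ee_pos: [0.5785, -0.026, 0.3309]
tcp_rot: [180.0, -0.0, 178.7]
wrist_force: [1.2, -1.3, 0.0]
opening: 0.0854
grasp_force: 0.0
rotvec [ -1.76 -29.98  -6.57] shift now-axes [0.0541 0.1231 0.0663] shift target-axes [0.0672 0.1286 0.0377] dist 0.15
```

```bash
python3 -m handwheel '[{"tx":0,"ty":0,"tz":0,"ax":-0.44,"ay":-7.5,"az":-1.64,"jaw":1},{"tx":0,"ty":0,"tz":0,"ax":-0.44,"ay":-7.5,"az":-1.64,"jaw":1},{"tx":0,"ty":0,"tz":0,"ax":-0.44,"ay":-7.5,"az":-1.64,"jaw":1},{"tx":0,"ty":0,"tz":0,"ax":-0.44,"ay":-7.5,"az":-1.64,"jaw":1},{"tx":0.017,"ty":0.032,"tz":0,"ax":0,"ay":0,"az":0,"jaw":1},{"tx":0.017,"ty":0.032,"tz":0,"ax":0,"ay":0,"az":0,"jaw":1},{"tx":0.017,"ty":0.032,"tz":0.01,"ax":0,"ay":0,"az":0,"jaw":1},{"tx":0.016,"ty":0.032,"tz":0.01,"ax":0,"ay":0,"az":0,"jaw":1},{"tx":0,"ty":0,"tz":0,"ax":0,"ay":0,"az":0,"jaw":1},{"tx":0,"ty":0,"tz":0,"ax":0,"ay":0,"az":0,"jaw":1}]'
python3 - <<'E'
from h import *
px,ey,n=panel(); k=np.array([.577,.103,.178]); plan(k+.10*n,square())
c=shot("wrist","pics/w1.png"); np.savez("w1.npz",E=c['E'],K=c['K'],k1=c['k1'])
for a in (-.017,0,.017): print(proj(c,k+a*n))
E
```

```text
time: 4.1
ee_pos: [0.5189, 0.0951, 0.281]
tcp_rot: [-180.0, 30.1, -174.8]
wrist_force: [0.0, 0.4, 0.1]
opening: 0.0854
grasp_force: 0.0
rotvec [-0.1   0.08 -0.16] shift now-axes [0.0008 0.0025 0.0185] shift target-axes [0.0007 0.0025 0.0185] dist 0.019
[322.99565477 227.04437798]
[323.24703563 233.39754672]
[323.53096352 240.57665335]
```

View pics/w1.png

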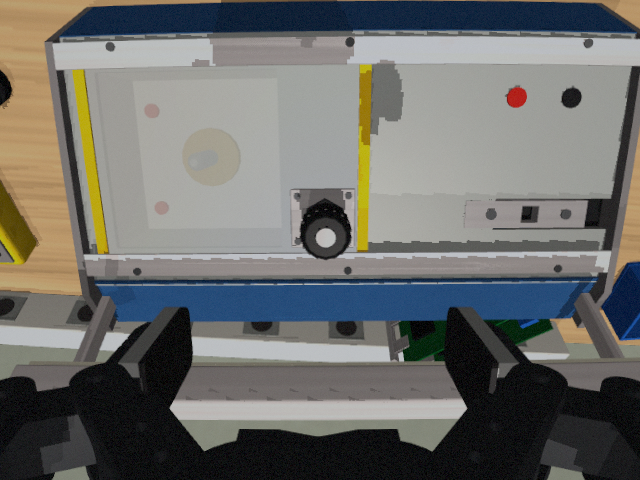

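The wrist view shows the knob top at (326,238) and the spindle through the plate at (205,158). A strip at (465–587, 214) has a dark square hole at (529,214). The rail screws are at (137,271), (348,270) and (558,268), and at (110,46), (350,42) and (588,43).

```bash
python3 - <<'E'
from h import *
z=np.load("w1.npz"); c={'E':z['E'],'K':z['K'],'k1':float(z['k1'])}
px,ey,n=panel()
P=lambda u,v,h:onplane(c,u,v,PM+h*n,n)
loc=lambda p:np.array([(p-PM)@px,(p-PM)@ey,(p-PM)@n]).round(4)
for r in ([(137,271),(348,270),(558,268)],[(110,46),(350,42),(588,43)]):
  q=[P(*a,.013) for a in r]; print([loc(a) for a in q]); d=q[2]-q[0]; print("yaw",np.degrees(np.arctan2(-d[0],d[1])), "dz",d[2])
for plate in (.007,.010,.013,.019):
  print(plate,"knob",loc(P(326,238,plate+.055)),P(326,238,plate+.055)-.017*n)
print("hole",loc(P(529,214,0)))
print("stripes",loc(P(365,150,.01)),loc(P(88,150,.01)))
print("well corners(panel)",[loc(P(*a,0)) for a in [(133,82),(278,78),(146,229),(282,229)]])
print("seat",loc(P(211,156,-.055)),"spindle tip",loc(P(198,161,-.005)),loc(P(214,157,-.005)))
o=c['E'][:3,3]; print("bar edge px row365 at heights", [loc(P(320,365,h)) for h in (.08,.1,.12)])
im=cv2.imread("pics/w1.png"); cv2.imwrite("pics/w1c.png",cv2.resize(im[60:270,120:360],(800,600)[:2] if 0 else (686,600),interpolation=cv2.INTER_CUBIC))
E
```

```text
[array([ 0.0673, -0.1572,  0.013 ]), array([0.0666, 0.0017, 0.013 ]), array([0.0656, 0.1607, 0.013 ])]
yaw 5.655021736699362 dz -0.0008488407813281307
[array([-0.0903, -0.1582,  0.013 ]), array([-0.091 ,  0.0007,  0.013 ]), array([-0.0922,  0.1593,  0.013 ])]
yaw 5.6909332324182715 dz -0.0009627000222269255
0.007 knob [ 0.0286 -0.0156  0.062 ] [0.58240817 0.10512946 0.17028042]
0.01 knob [ 0.0278 -0.0156  0.065 ] [0.58022403 0.10487291 0.17247517]
0.013 knob [ 0.027  -0.0157  0.068 ] [0.57803988 0.10461636 0.17466991]
0.019 knob [ 0.0254 -0.0158  0.074 ] [0.57367159 0.10410326 0.17905941]
hole [ 0.0267  0.1394 -0.    ]
stripes [-0.0211  0.0124  0.01  ] [-0.0224 -0.1836  0.01  ]
well corners(panel) [array([-0.0685, -0.1503,  0.    ]), array([-0.07  , -0.0482,  0.    ]), array([ 0.0379, -0.1521, -0.    ]), array([ 0.0382, -0.0479, -0.    ])]
seat [-0.0127 -0.1121 -0.055 ] spindle tip [-0.0127 -0.1095 -0.005 ] [-0.0156 -0.0974 -0.005 ]
bar edge px row365 at heights [array([ 0.1056, -0.0194,  0.08  ]), array([ 0.0932, -0.0194,  0.1   ]), array([ 0.0809, -0.0195,  0.12  ])]
```

View pics/w1c.png

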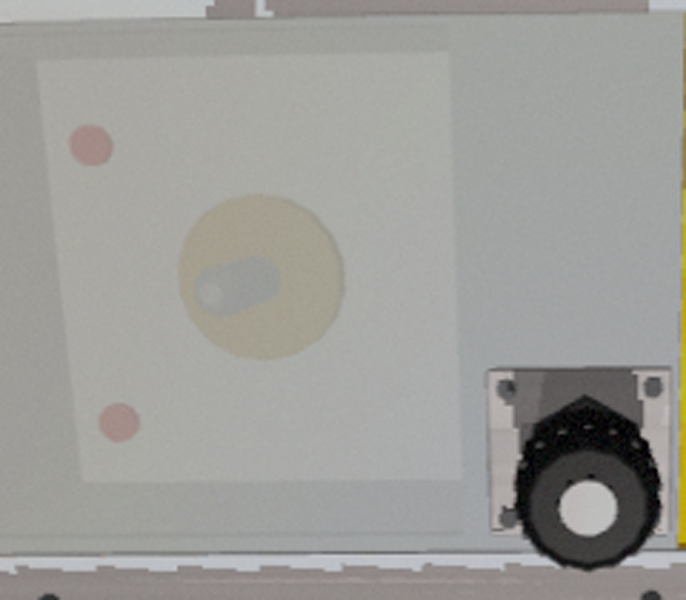

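```bash
python3 - <<'E'
import re
s=open('h.py').read().replace("YAW=5.39; PM","YAW0=5.39; YAW=5.6; PM"); open('h.py','w').write(s+'''
KNOB=np.array([.5802,.1049,.1725])
''')
E
python3 - <<'E'
from h import *
import h
px,ey,n=panel(); plan(KNOB-.014*n,square())
z=np.load("w1.npz"); c={'E':z['E'],'K':z['K'],'k1':float(z['k1'])}
s=onplane(c,211.7,157,PM-.055*n,n); t=onplane(c,194.2,162.2,PM-.005*n,n); print(repr(s),t-.05*n)
E
```

```text
rotvec [-0.23  0.09 -0.39] shift now-axes [0.001  0.0047 0.139 ] shift target-axes [0.0008 0.0042 0.1391] dist 0.139
array([0.60642217, 0.01097621, 0.06327115]) [0.60650758 0.01014583 0.06327344]
```

```bash
python3 -m handwheel '[{"tx":0.001,"ty":0.0045,"tz":0.02,"ax":-0.2,"ay":0,"az":-0.4,"jaw":1},{"tx":0,"ty":0,"tz":0.025,"ax":0,"ay":0,"az":0,"jaw":1},{"tx":0,"ty":0,"tz":0.025,"ax":0,"ay":0,"az":0,"jaw":1},{"tx":0,"ty":0,"tz":0.025,"ax":0,"ay":0,"az":0,"jaw":1},{"tx":0,"ty":0,"tz":0.02,"ax":0,"ay":0,"az":0,"jaw":1},{"tx":0,"ty":0,"tz":0.014,"ax":0,"ay":0,"az":0,"jaw":0.2},{"tx":0,"ty":0,"tz":0.010,"ax":0,"ay":0,"az":0,"jaw":-0.1},{"tx":0,"ty":0,"tz":0,"ax":0,"ay":0,"az":0,"jaw":-0.1},{"tx":0,"ty":0,"tz":0,"ax":0,"ay":0,"az":0,"jaw":-0.1},{"tx":0,"ty":0,"tz":0,"ax":0,"ay":0,"az":0,"jaw":-0.1}]' 60
python3 -c "
from h import *
px,ey,n=panel(); plan(KNOB-.014*n,square())"
```

```text
time: 5.4
ee_pos: [0.5868, 0.1064, 0.1605]
tcp_rot: [-180.0, 30.1, -174.4]
wrist_force: [0.4, -0.7, 0.5]
opening: 0.0382
grasp_force: 0.0
rotvec [-0.    0.1   0.03] shift now-axes [-0.0002 -0.0008  0.0002] shift target-axes [-0.0002 -0.0008  0.0002] dist 0.001
```

Now I grip the knob and pull about 12.5 mm (stop at 14).

```bash
python3 -m handwheel '[{"tx":0,"ty":0,"tz":0,"ax":0,"ay":0,"az":0,"jaw":-1},{"tx":0,"ty":0,"tz":0,"ax":0,"ay":0,"az":0,"jaw":-1},{"tx":0,"ty":0,"tz":0,"ax":0,"ay":0,"az":0,"jaw":-1},{"tx":0,"ty":0,"tz":-0.003,"ax":0,"ay":0,"az":0,"jaw":-1},{"tx":0,"ty":0,"tz":-0.003,"ax":0,"ay":0,"az":0,"jaw":-1},{"tx":0,"ty":0,"tz":-0.003,"ax":0,"ay":0,"az":0,"jaw":-1},{"tx":0,"ty":0,"tz":-0.0035,"ax":0,"ay":0,"az":0,"jaw":-1},{"tx":0,"ty":0,"tz":0,"ax":0,"ay":0,"az":0,"jaw":-1},{"tx":0,"ty":0,"tz":0,"ax":0,"ay":0,"az":0,"jaw":-1},{"tx":0,"ty":0,"tz":0,"ax":0,"ay":0,"az":0,"jaw":-1}]' 60
cat >> h.py <<'E'
def st():
    o=telemetry.get_obs(); px,ey,n=panel(); f=np.array(o['wrist_force']); p=o['ee_pos']-(KNOB-.014*n)
    print("rel knob x,y,n mm",(1000*np.array([p@px,p@ey,p@n])).round(1),"force x,y,n",np.array([f@px,f@ey,f@n]).round(1),"open",o['opening'],"grip",o['grasp_force'],o['time'])
E
python3 -c "
from h import *
st()"
```

```text
time: 6.65
ee_pos: [0.581, 0.1058, 0.17]
tcp_rot: [-180.0, 30.1, -174.4]
wrist_force: [11.1, 1.2, -7.0]
opening: 0.0302
grasp_force: 60.1
rel knob x,y,n mm [-0.4  0.8 11.4] force x,y,n [  6.1   0.1 -11.6] open 0.03019490016748698 grip 60.12914943974465 6.65
```

```bash
python3 -m handwheel '[{"tx":0,"ty":0,"tz":-0.001,"ax":0,"ay":0,"az":0,"jaw":-1},{"tx":0,"ty":0.003,"tz":0,"ax":0,"ay":0,"az":0,"jaw":-1},{"tx":0,"ty":0.006,"tz":0,"ax":0,"ay":0,"az":0,"jaw":-1},{"tx":0,"ty":0.008,"tz":0,"ax":0,"ay":0,"az":0,"jaw":-1},{"tx":0,"ty":0.008,"tz":0,"ax":0,"ay":0,"az":0,"jaw":-1},{"tx":0,"ty":0.01,"tz":0,"ax":0,"ay":0,"az":0,"jaw":-1},{"tx":0,"ty":0.01,"tz":0,"ax":0,"ay":0,"az":0,"jaw":-1},{"tx":0,"ty":0.01,"tz":0,"ax":0,"ay":0,"az":0,"jaw":-1},{"tx":0,"ty":0.005,"tz":0,"ax":0,"ay":0,"az":0,"jaw":-1},{"tx":0,"ty":0,"tz":0,"ax":0,"ay":0,"az":0,"jaw":-1}]'
python3 -c "
from h import *
st()"
```

```text
time: 7.9
ee_pos: [0.5746, 0.1658, 0.1707]
tcp_rot: [-180.0, 30.1, -174.4]
wrist_force: [10.5, 2.8, -7.1]
opening: 0.0298
grasp_force: 60.4
rel knob x,y,n mm [-0.5 61.1 12.3] force x,y,n [  5.8   1.8 -11.5] open 0.029813905095874404 grip 60.367393316701055 7.9
```

```bash
python3 -m handwheel '[{"tx":0,"ty":0.005,"tz":0,"ax":0,"ay":0,"az":0,"jaw":-1},{"tx":0,"ty":0.01,"tz":0,"ax":0,"ay":0,"az":0,"jaw":-1},{"tx":0,"ty":0.012,"tz":0,"ax":0,"ay":0,"az":0,"jaw":-1},{"tx":0,"ty":0.012,"tz":0,"ax":0,"ay":0,"az":0,"jaw":-1},{"tx":0,"ty":0.012,"tz":0,"ax":0,"ay":0,"az":0,"jaw":-1},{"tx":0,"ty":0.01,"tz":0,"ax":0,"ay":0,"az":0,"jaw":-1},{"tx":0,"ty":0.004,"tz":0,"ax":0,"ay":0,"az":0,"jaw":-1},{"tx":0,"ty":0,"tz":0,"ax":0,"ay":0,"az":0,"jaw":0.05},{"tx":0,"ty":0,"tz":0,"ax":0,"ay":0,"az":0,"jaw":0.05},{"tx":0,"ty":0,"tz":0,"ax":0,"ay":0,"az":0,"jaw":0.05}]'
python3 - <<'E'
from h import *
st(); shot("wrist","pics/w2.png")
E
```

```text
time: 9.15
ee_pos: [0.5677, 0.2299, 0.1715]
tcp_rot: [-180.0, 30.1, -174.4]
wrist_force: [0.9, 0.5, -0.1]
opening: 0.045
grasp_force: 0.0
rel knob x,y,n mm [ -0.7 125.7  13.3] force x,y,n [ 0.8  0.4 -0.6] open 0.0449629841469034 grip 0.0 9.15
```

View pics/w2.png

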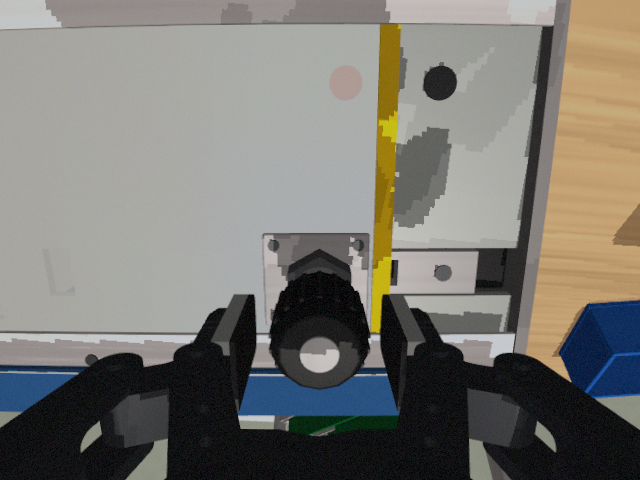

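The picture shows the guard moved left and the knob centred at (320,355) between the open pads. The strip hole shows at (393,271) beside the yellow end.

```bash
python3 -m handwheel '[{"tx":0,"ty":0,"tz":0.004,"ax":0,"ay":0,"az":0,"jaw":-0.16},{"tx":0,"ty":0,"tz":0.004,"ax":0,"ay":0,"az":0,"jaw":-0.16},{"tx":0,"ty":0,"tz":0,"ax":0,"ay":0,"az":0,"jaw":-0.16},{"tx":0,"ty":0.003,"tz":0,"ax":0,"ay":0,"az":0,"jaw":-0.16},{"tx":0,"ty":0.004,"tz":0,"ax":0,"ay":0,"az":0,"jaw":-0.16},{"tx":0,"ty":0.004,"tz":0,"ax":0,"ay":0,"az":0,"jaw":-0.16},{"tx":0,"ty":0.004,"tz":0,"ax":0,"ay":0,"az":0,"jaw":-0.16},{"tx":0,"ty":0.003,"tz":0,"ax":0,"ay":0,"az":0,"jaw":-0.16},{"tx":0,"ty":0.002,"tz":0,"ax":0,"ay":0,"az":0,"jaw":-0.16},{"tx":0,"ty":0.001,"tz":0,"ax":0,"ay":0,"az":0,"jaw":-0.16}]'
python3 - <<'E'
from h import *
st()
E
```

```text
time: 10.45
ee_pos: [0.5695, 0.2516, 0.1643]
tcp_rot: [-180.0, 30.0, -174.3]
wrist_force: [-0.8, -2.1, -0.1]
opening: 0.0358
grasp_force: 1.0
rel knob x,y,n mm [ -0.9 147.1   5. ] force x,y,n [-0.9 -2.   0.4] open 0.035750073637947646 grip 0.9740784364657884 10.45
```

Pushing (about 2 N). I continue at 1 mm per row.

```bash
python3 -m handwheel '[{"tx":0,"ty":0.001,"tz":0,"ax":0,"ay":0,"az":0,"jaw":-0.16},{"tx":0,"ty":0.001,"tz":0,"ax":0,"ay":0,"az":0,"jaw":-0.16},{"tx":0,"ty":0.001,"tz":0,"ax":0,"ay":0,"az":0,"jaw":-0.16},{"tx":0,"ty":0.001,"tz":0,"ax":0,"ay":0,"az":0,"jaw":-0.16},{"tx":0,"ty":0.001,"tz":0,"ax":0,"ay":0,"az":0,"jaw":-0.16},{"tx":0,"ty":0.001,"tz":0,"ax":0,"ay":0,"az":0,"jaw":-0.16},{"tx":0,"ty":0,"tz":0,"ax":0,"ay":0,"az":0,"jaw":-0.16},{"tx":0,"ty":0,"tz":0,"ax":0,"ay":0,"az":0,"jaw":-0.16},{"tx":0,"ty":0,"tz":0,"ax":0,"ay":0,"az":0,"jaw":-0.16},{"tx":0,"ty":0,"tz":0,"ax":0,"ay":0,"az":0,"jaw":-0.16}]'
python3 - <<'E'
from h import *
st()
E
```

```text
time: 11.7
ee_pos: [0.5691, 0.2575, 0.1644]
tcp_rot: [180.0, 30.0, -174.4]
wrist_force: [0.1, 2.7, 0.6]
opening: 0.0354
grasp_force: 1.5
rel knob x,y,n mm [ -0.7 153.    5.1] force x,y,n [0.6 2.7 0.4] open 0.03538369035728857 grip 1.481918973267966 11.7
```

```bash
python3 -m handwheel '[{"tx":0,"ty":0.001,"tz":0,"ax":0,"ay":0,"az":0,"jaw":-0.16},{"tx":0,"ty":0.001,"tz":0,"ax":0,"ay":0,"az":0,"jaw":-0.16},{"tx":0,"ty":0.001,"tz":0,"ax":0,"ay":0,"az":0,"jaw":-0.16},{"tx":0,"ty":0.001,"tz":0,"ax":0,"ay":0,"az":0,"jaw":-0.16},{"tx":0,"ty":0.001,"tz":0,"ax":0,"ay":0,"az":0,"jaw":-0.16},{"tx":0,"ty":0.001,"tz":0,"ax":0,"ay":0,"az":0,"jaw":-0.16},{"tx":0,"ty":0,"tz":0,"ax":0,"ay":0,"az":0,"jaw":-0.16},{"tx":0,"ty":0,"tz":0,"ax":0,"ay":0,"az":0,"jaw":-0.16},{"tx":0,"ty":0,"tz":0,"ax":0,"ay":0,"az":0,"jaw":-0.16},{"tx":0,"ty":0,"tz":0,"ax":0,"ay":0,"az":0,"jaw":-0.16}]'
python3 - <<'E'
from h import *
st()
E
```

```text
time: 12.95
ee_pos: [0.5685, 0.2632, 0.1643]
tcp_rot: [-180.0, 30.0, -174.4]
wrist_force: [0.1, -1.9, 0.1]
opening: 0.0357
grasp_force: 0.6
rel knob x,y,n mm [ -0.9 158.7   5. ] force x,y,n [ 0.  -1.9  0.1] open 0.03568787758071135 grip 0.5982591703468643 12.95
```

```bash
python3 -m handwheel '[{"tx":0,"ty":0.001,"tz":0,"ax":0,"ay":0,"az":0,"jaw":-0.16},{"tx":0,"ty":0.001,"tz":0,"ax":0,"ay":0,"az":0,"jaw":-0.16},{"tx":0,"ty":0.001,"tz":0,"ax":0,"ay":0,"az":0,"jaw":-0.16},{"tx":0,"ty":0.001,"tz":0,"ax":0,"ay":0,"az":0,"jaw":-0.16},{"tx":0,"ty":0.001,"tz":0,"ax":0,"ay":0,"az":0,"jaw":-0.16},{"tx":0,"ty":0,"tz":0,"ax":0,"ay":0,"az":0,"jaw":-0.16},{"tx":0,"ty":0,"tz":0,"ax":0,"ay":0,"az":0,"jaw":-0.16},{"tx":0,"ty":0,"tz":0,"ax":0,"ay":0,"az":0,"jaw":-0.16},{"tx":0,"ty":0,"tz":0,"ax":0,"ay":0,"az":0,"jaw":-0.16},{"tx":0,"ty":0,"tz":0,"ax":0,"ay":0,"az":0,"jaw":-0.16}]'
python3 - <<'E'
from h import *
st(); c=shot("wrist","pics/w3.png")
E
```

```text
time: 14.2
ee_pos: [0.5682, 0.2658, 0.1642]
tcp_rot: [-179.7, 30.0, -174.4]
wrist_force: [-1.5, -14.3, 2.9]
opening: 0.0358
grasp_force: 7.1
rel knob x,y,n mm [ -0.9 161.3   4.9] force x,y,n [ -1.  -14.1   4. ] open 0.035814845733781145 grip 7.130943210795522 14.2
```

Stopped hard at about 158 mm of guard travel (14 N), so the pin is in the hole. I back off and retreat square to the panel.

```bash
python3 -m handwheel '[{"tx":0,"ty":-0.003,"tz":0,"ax":0,"ay":0,"az":0,"jaw":-0.16},{"tx":0,"ty":-0.0025,"tz":0,"ax":0,"ay":0,"az":0,"jaw":0.1},{"tx":0,"ty":0,"tz":0,"ax":0,"ay":0,"az":0,"jaw":0.4},{"tx":0,"ty":0,"tz":-0.012,"ax":0,"ay":0,"az":0,"jaw":0.4},{"tx":0,"ty":0,"tz":-0.025,"ax":0,"ay":0,"az":0,"jaw":1},{"tx":0,"ty":0,"tz":-0.03,"ax":0,"ay":0,"az":0,"jaw":1},{"tx":0,"ty":0,"tz":-0.03,"ax":0,"ay":0,"az":0,"jaw":1},{"tx":0,"ty":-0.015,"tz":-0.03,"ax":0,"ay":0,"az":0,"jaw":1},{"tx":0,"ty":-0.04,"tz":0,"ax":0,"ay":0,"az":0,"jaw":1},{"tx":0,"ty":-0.04,"tz":0,"ax":0,"ay":0,"az":0,"jaw":1}]'
python3 - <<'E'
from h import *
st(); c=shot("wrist","pics/w4.png"); np.savez("w4.npz",E=c['E'],K=c['K'],k1=c['k1'])
im=cv2.imread("pics/w4.png"); cv2.imwrite("pics/w4c.png",cv2.resize(im[0:420],(800,525)))
E
```

```text
time: 15.5
ee_pos: [0.5141, 0.1617, 0.2758]
tcp_rot: [180.0, 30.1, -174.3]
wrist_force: [0.7, 0.2, -1.6]
opening: 0.0855
grasp_force: 0.0
rel knob x,y,n mm [ -0.5  63.  133.6] force x,y,n [-0.2  0.1 -1.7] open 0.08550421067822067 grip 0.0 15.5
```

View pics/w4c.png

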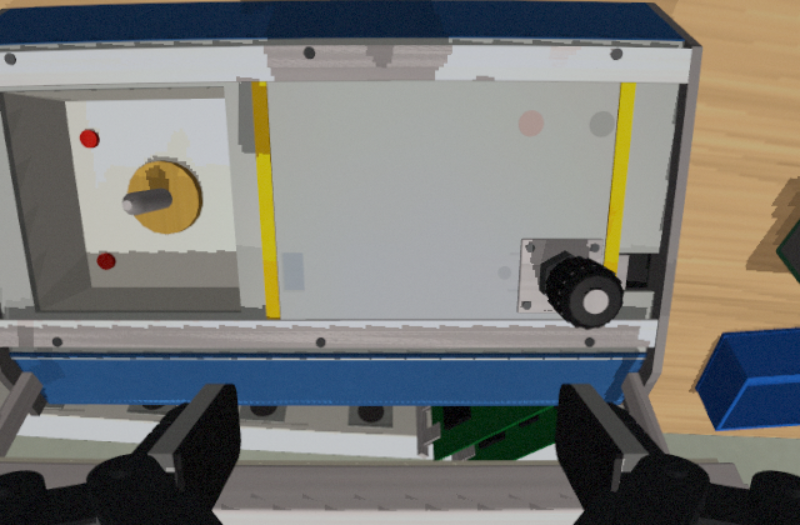

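The picture shows the guard open and the well uncovered, with the brass seat at crop (168,197), the spindle tip at (128,205) and the knob top at (597,301).

```bash
python3 - <<'E'
from h import *
z=np.load("w4.npz"); c={'E':z['E'],'K':z['K'],'k1':float(z['k1'])}
px,ey,n=panel()
print("knob top seen",597/1.25,301/1.25)
for d in (.156,.158,.160): print(d,[proj(c,KNOB+d*ey+(.017+u)*n).round(1) for u in (0,.01)])
s=onplane(c,168/1.25,197/1.25,PM-.055*n,n); t=onplane(c,128/1.25,205/1.25,PM-.005*n,n); print(s,t-.05*n)
D=np.array([.5374,-.3516,0]); a=np.degrees(np.arctan2(D[1],D[0])); 
o=telemetry.get_obs(); print(o['q'].round(1)); plan(np.array([.5374,-.3516,.15]),down(180+a))
E
```

```text
knob top seen 477.6 240.8
0.156 [array([474.6, 242.2]), array([480.7, 246.9])]
0.158 [array([477.9, 242.2]), array([484.1, 246.9])]
0.16 [array([481.2, 242.2]), array([487.5, 246.9])]
[0.60585325 0.01402231 0.06311587] [0.60671471 0.010935   0.06343692]
[ 21.3 -25.4 -17.3  68.9  -7.9  13.6]
rotvec [10.13 29.01 37.89] shift now-axes [ 0.0866 -0.5096  0.0962] shift target-axes [-0.2985 -0.414   0.126 ] dist 0.526
```

```bash
python3 -m handwheel '[{"tx":0,"ty":0,"tz":0,"ax":2.03,"ay":5.8,"az":7.58,"jaw":1},{"tx":0,"ty":0,"tz":0,"ax":2.03,"ay":5.8,"az":7.58,"jaw":1},{"tx":0,"ty":0,"tz":0,"ax":2.03,"ay":5.8,"az":7.58,"jaw":1},{"tx":0,"ty":0,"tz":0,"ax":2.03,"ay":5.8,"az":7.58,"jaw":1},{"tx":0,"ty":0,"tz":0,"ax":2.03,"ay":5.8,"az":7.58,"jaw":1},{"tx":-0.0355,"ty":-0.049,"tz":0,"ax":0,"ay":0,"az":0,"jaw":1},{"tx":-0.0355,"ty":-0.049,"tz":0,"ax":0,"ay":0,"az":0,"jaw":1},{"tx":-0.0355,"ty":-0.049,"tz":0,"ax":0,"ay":0,"az":0,"jaw":1},{"tx":-0.0355,"ty":-0.049,"tz":0,"ax":0,"ay":0,"az":0,"jaw":1},{"tx":-0.0355,"ty":-0.049,"tz":0,"ax":0,"ay":0,"az":0,"jaw":1}]'
python3 - <<'E'
from h import *
D=np.array([.5374,-.3516,0]); a=np.degrees(np.arctan2(D[1],D[0])); 
plan(np.array([.5374,-.3516,.13]),down(180+a))
E
```

```text
time: 16.8
ee_pos: [0.5289, -0.1418, 0.2752]
tcp_rot: [-180.0, -0.0, 146.8]
wrist_force: [1.5, 0.3, 0.1]
opening: 0.0853
grasp_force: 0.0
rotvec [-0.02 -0.03  0.04] shift now-axes [-0.122  -0.1709  0.1452] shift target-axes [-0.122  -0.1709  0.1452] dist 0.255
```

```bash
python3 -m handwheel '[{"tx":-0.03,"ty":-0.043,"tz":0,"ax":0,"ay":0,"az":0,"jaw":1},{"tx":-0.03,"ty":-0.043,"tz":0.03,"ax":0,"ay":0,"az":0,"jaw":1},{"tx":-0.03,"ty":-0.043,"tz":0.03,"ax":0,"ay":0,"az":0,"jaw":1},{"tx":-0.032,"ty":-0.042,"tz":0.03,"ax":0,"ay":0,"az":0,"jaw":1},{"tx":0,"ty":0,"tz":0.04,"ax":0,"ay":0,"az":0,"jaw":1},{"tx":0,"ty":0,"tz":0.015,"ax":0,"ay":0,"az":0,"jaw":1},{"tx":0,"ty":0,"tz":0,"ax":0,"ay":0,"az":0,"jaw":1},{"tx":0,"ty":0,"tz":0,"ax":0,"ay":0,"az":0,"jaw":1},{"tx":0,"ty":0,"tz":0,"ax":0,"ay":0,"az":0,"jaw":1},{"tx":0,"ty":0,"tz":0,"ax":0,"ay":0,"az":0,"jaw":1}]'
python3 - <<'E'
from h import *
c=shot("wrist","pics/w5.png"); im=c['color'].astype(int)
D=np.array([.5374,-.3516,.022]); e=proj(c,D); print(e)
m=((im.max(2)<110)&((im.max(2)-im.min(2))<18)).astype(np.uint8); 
n,l,s,ce=cv2.connectedComponentsWithStats(m)
for i in range(1,n):
  if s[i,4]>800: print(s[i],ce[i].round(1),onz(c,*ce[i],.018).round(4))
E
```

```text
time: 18.05
ee_pos: [0.5377, -0.35, 0.1301]
tcp_rot: [-179.9, -0.0, 146.8]
wrist_force: [0.5, 0.8, 0.0]
opening: 0.0851
grasp_force: 0.0
[316.21835665 238.8367296 ]
[ 483    0   78   59 1951] [520.1  27.1] [ 0.4985 -0.1918  0.018 ]
[ 361    6  159   92 1508] [437.2  52.3] [ 0.4852 -0.2372  0.018 ]
[ 354   20  158   91 1810] [428.   66.3] [ 0.4889 -0.2452  0.018 ]
[ 467   35   68   51 1189] [498.7  61.2] [ 0.5079 -0.2102  0.018 ]
[ 518  135   65   66 2159] [542.3 164.6] [ 0.5735 -0.2146  0.018 ]
[ 265  187  100  101 7216] [314.9 237.1] [ 0.5369 -0.3523  0.018 ]
[    0   275   640   205 59020] [313.4 420.2] [ 0.6476 -0.4261  0.018 ]
```

```bash
python3 - <<'E'
from h import *
plan(np.array([.537,-.3522,.001]),down(146.8))
E
python3 -m handwheel '[{"tx":0.002,"ty":-0.0015,"tz":0.03,"ax":0,"ay":0,"az":0,"jaw":1},{"tx":0,"ty":0,"tz":0.04,"ax":0,"ay":0,"az":0,"jaw":1},{"tx":0,"ty":0,"tz":0.035,"ax":0,"ay":0,"az":0,"jaw":1},{"tx":0,"ty":0,"tz":0.016,"ax":0,"ay":0,"az":0,"jaw":1},{"tx":0,"ty":0,"tz":0.007,"ax":0,"ay":0,"az":0,"jaw":1},{"tx":0,"ty":0,"tz":0,"ax":0,"ay":0,"az":0,"jaw":0.6},{"tx":0,"ty":0,"tz":0,"ax":0,"ay":0,"az":0,"jaw":-1},{"tx":0,"ty":0,"tz":0,"ax":0,"ay":0,"az":0,"jaw":-1},{"tx":0,"ty":0,"tz":0,"ax":0,"ay":0,"az":0,"jaw":-1},{"tx":0,"ty":0,"tz":0,"ax":0,"ay":0,"az":0,"jaw":-1}]' 50
```

```text
rotvec [-0.05 -0.05  0.04] shift now-axes [-0.0009 -0.002   0.1288] shift target-axes [-0.0008 -0.0021  0.1288] dist 0.129
time: 19.35
ee_pos: [0.5354, -0.3508, 0.003]
tcp_rot: [-179.9, 0.1, 146.8]
wrist_force: [-0.5, 1.0, 6.6]
opening: 0.0595
grasp_force: 54.3
```

```bash
python3 -m handwheel '[{"tx":0,"ty":0,"tz":-0.02,"ax":0,"ay":0,"az":0,"jaw":-1},{"tx":0,"ty":0,"tz":-0.04,"ax":0,"ay":0,"az":0,"jaw":-1},{"tx":0,"ty":0,"tz":-0.05,"ax":0,"ay":0,"az":0,"jaw":-1},{"tx":0,"ty":0,"tz":-0.05,"ax":0,"ay":0,"az":0,"jaw":-1},{"tx":0,"ty":0,"tz":-0.05,"ax":0,"ay":0,"az":0,"jaw":-1},{"tx":0.015,"ty":0.025,"tz":-0.02,"ax":0,"ay":0,"az":0,"jaw":-1},{"tx":0.03,"ty":0.05,"tz":0,"ax":0,"ay":0,"az":0,"jaw":-1},{"tx":0.03,"ty":0.05,"tz":0,"ax":0,"ay":0,"az":0,"jaw":-1},{"tx":0.03,"ty":0.05,"tz":0,"ax":0,"ay":0,"az":0,"jaw":-1},{"tx":0.03,"ty":0.05,"tz":0,"ax":0,"ay":0,"az":0,"jaw":-1}]' 50
python3 - <<'E'
from h import *
open('h.py','a').write("SEAT=np.array([.6064,.0112,.0633])\n")
c=shot("wrist","pics/w6.png"); cv2.imwrite("pics/w6c.png",cv2.resize(c['color'][180:480,160:480,::-1],(640,600)))
T=tcp(); px,ey,n=panel()
for dx in (-.004,-.002,0): print(dx,[proj(c,T[:3,3]+T[:3,:3]@np.array([dx+a,b,-.022+.003])).round(1) for a,b in ((0,0),(.031,0),(.01,0),(-.01,0))])
S=np.array([.6064,.0112,.0633]);Rq=square(); print(telemetry.get_obs()['ee_pos'],telemetry.get_obs()['opening']); plan(S+.12*n+Rq[:,0]*.002,Rq)
E
```

```text
time: 20.6
ee_pos: [0.5447, -0.0862, 0.2327]
tcp_rot: [-180.0, -0.0, 146.8]
wrist_force: [0.9, 1.0, -1.7]
opening: 0.0593
grasp_force: 54.1
-0.004 [array([334.1, 343.7]), array([334.9, 250.6]), array([334.4, 315. ]), array([333.9, 371.1])]
-0.002 [array([334.2, 338. ]), array([334.9, 244.2]), array([334.4, 309.1]), array([334. , 365.7])]
0 [array([334.2, 332.3]), array([335. , 237.7]), array([334.5, 303.2]), array([334. , 360.3])]
[ 0.54484251 -0.08047443  0.23300619] 0.05907852483520022
rotvec [ -9.94 -28.91 -37.73] shift now-axes [0.0464 0.0718 0.067 ] shift target-axes [0.026  0.0852 0.0621] dist 0.109
```

View pics/w6c.png

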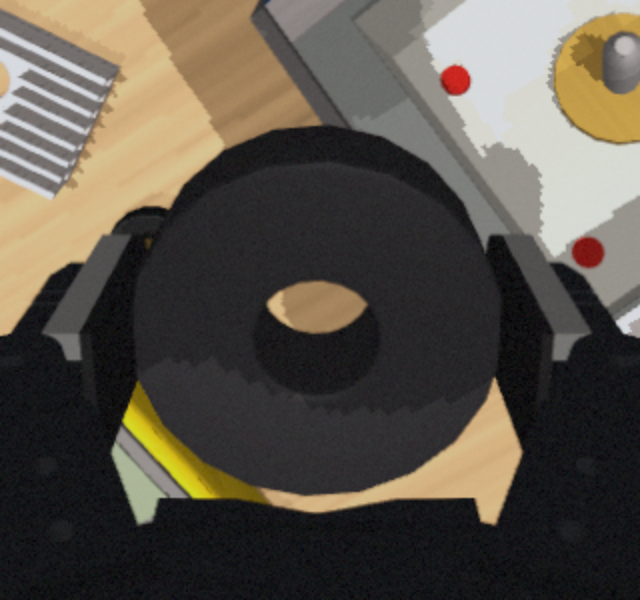

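The picture shows the disc held square in the pads, with its top-face hole at crop (317,338), which is full-picture (318.5,349).

```bash
python3 - <<'E'
from h import *
c=optics.camera("wrist"); c['E']=c['mount']
for z in (-.019,-.022):
  p=onplane(c,318.5,349,np.array([0,0,z]),np.array([0,0,1.])); q=onplane(c,318.5,261,np.array([0,0,z]),np.array([0,0,1.])); f=onplane(c,318.5,427,np.array([0,0,z]),np.array([0,0,1.]))
  l=onplane(c,160+134/2,345,np.array([0,0,z]),np.array([0,0,1.])); r=onplane(c,160+500/2,345,np.array([0,0,z]),np.array([0,0,1.]))
  print(z,"hole",p.round(4),"near edge",q.round(4),"far",f.round(4),"width",(r-l).round(4))
px,ey,n=panel();Rq=square(); print(telemetry.get_obs()['ee_pos']); plan(SEAT+.12*n+Rq[:,0]*.004,Rq)
E
```

```text
-0.019 hole [-0.0031 -0.0002 -0.019 ] near edge [ 0.0267 -0.0002 -0.019 ] far [-0.033  -0.0002 -0.019 ] width [0.     0.0587 0.    ]
-0.022 hole [-0.0014 -0.0002 -0.022 ] near edge [ 0.0276 -0.0002 -0.022 ] far [-0.0306 -0.0002 -0.022 ] width [0.     0.0573 0.    ]
[ 0.54494688 -0.08330162  0.23298108]
rotvec [-10.   -28.9  -37.61] shift now-axes [0.0493 0.0732 0.0679] shift target-axes [0.0279 0.0881 0.0621] dist 0.111
```

```bash
python3 -m handwheel '[{"tx":0,"ty":0,"tz":0,"ax":-2,"ay":-5.78,"az":-7.52,"jaw":-1},{"tx":0,"ty":0,"tz":0,"ax":-2,"ay":-5.78,"az":-7.52,"jaw":-1},{"tx":0,"ty":0,"tz":0,"ax":-2,"ay":-5.78,"az":-7.52,"jaw":-1},{"tx":0,"ty":0,"tz":0,"ax":-2,"ay":-5.78,"az":-7.52,"jaw":-1},{"tx":0,"ty":0,"tz":0,"ax":-2,"ay":-5.78,"az":-7.52,"jaw":-1},{"tx":0.014,"ty":0.044,"tz":0,"ax":0,"ay":0,"az":0,"jaw":-1},{"tx":0.014,"ty":0.044,"tz":0.02,"ax":0,"ay":0,"az":0,"jaw":-1},{"tx":0,"ty":0,"tz":0.03,"ax":0,"ay":0,"az":0,"jaw":-1},{"tx":0,"ty":0,"tz":0,"ax":0,"ay":0,"az":0,"jaw":-1},{"tx":0,"ty":0,"tz":0,"ax":0,"ay":0,"az":0,"jaw":-1}]'
python3 - <<'E'
from h import *
px,ey,n=panel();Rq=square(); plan(SEAT+.07*n+Rq[:,0]*.004,Rq)
c=shot("wrist","pics/w7.png")
im=c['color'].astype(int)
# brass seat visible? project tip, seat
print(proj(c,SEAT+.05*n),proj(c,SEAT), proj(c,tcp()[:3,3]+tcp()[:3,:3]@np.array([-.004,0,-.019])))
E
```

```text
time: 21.95
ee_pos: [0.5377, -0.0009, 0.1754]
tcp_rot: [-179.9, 30.0, -174.7]
wrist_force: [0.2, -0.8, -0.5]
opening: 0.0594
grasp_force: 54.3
rotvec [-0.23 -0.04 -0.26] shift now-axes [-0.0002  0.0056  0.0618] shift target-axes [-0.0002  0.0054  0.0618] dist 0.062
[329.54126333 259.01699759] [327.89118197 235.96137018] [319.58496624 354.79075242]
```

```bash
python3 - <<'E'
from h import *
px,ey,n=panel()
im=cv2.imread("pics/w7.png"); hsv=cv2.cvtColor(im,cv2.COLOR_BGR2HSV)
m=cv2.inRange(hsv,(15,110,60),(30,255,255)); m[:, :200]=0
k,l,s,ce=cv2.connectedComponentsWithStats(m); 
for i in range(1,k):
  if s[i,4]>200: print(s[i],ce[i])
c=optics.camera("wrist"); c['E']=tcp()@c['mount']
print([proj(c,SEAT+.025*np.cos(a)*px+.025*np.sin(a)*ey).round(1) for a in np.arange(0,6.3,np.pi/2)])
E
```

```text
[ 200    0  157   40 5750] [275.67913043  18.76921739]
[ 475  137   38  216 3493] [493.24133982 241.18637275]
[ 288  197   73   54 2595] [324.67707129 222.65626204]
[array([328.1, 271.2]), array([365.9, 235.4]), array([328.2, 198.1]), array([290.4, 235.6]), array([328.1, 271.2])]
```

```bash
python3 -m handwheel '[{"tx":0,"ty":0.0036,"tz":0,"ax":-0.2,"ay":0,"az":-0.3,"jaw":-1},{"tx":0,"ty":0,"tz":0.02,"ax":0,"ay":0,"az":0,"jaw":-1},{"tx":0,"ty":0,"tz":0.025,"ax":0,"ay":0,"az":0,"jaw":-1},{"tx":0,"ty":0,"tz":0.017,"ax":0,"ay":0,"az":0,"jaw":-1},{"tx":0,"ty":0,"tz":0.008,"ax":0,"ay":0,"az":0,"jaw":-1},{"tx":0,"ty":0,"tz":0.008,"ax":0,"ay":0,"az":0,"jaw":-1},{"tx":0,"ty":0,"tz":0.007,"ax":0,"ay":0,"az":0,"jaw":-1},{"tx":0,"ty":0,"tz":0.007,"ax":0,"ay":0,"az":0,"jaw":-1},{"tx":0,"ty":0,"tz":0,"ax":0,"ay":0,"az":0,"jaw":-1},{"tx":0,"ty":0,"tz":0,"ax":0,"ay":0,"az":0,"jaw":-1}]'
cat >> h.py <<'E'
def ss():
    o=telemetry.get_obs(); px,ey,n=panel(); f=np.array(o['wrist_force']); p=o['ee_pos']-SEAT
    print("rel seat x,y,n mm",(1000*np.array([p@px,p@ey,p@n])).round(1),"force x,y,n",np.array([f@px,f@ey,f@n]).round(1),"torque",np.array(o['torque']).round(2),"open",o['opening'],"grip",o['grasp_force'],o['time'])
E
python3 -c "
from h import *
ss()"
```

```text
time: 23.3
ee_pos: [0.583, 0.0077, 0.0942]
tcp_rot: [-180.0, 29.9, -174.3]
wrist_force: [0.3, 0.8, -0.4]
opening: 0.0592
grasp_force: 54.4
rel seat x,y,n mm [-5.  -1.2 38.6] force x,y,n [ 0.2  0.8 -0.5] torque [-0.03  0.63 -0.  ] open 0.059229799558373104 grip 54.37372785061598 23.3
```

Disc on the spindle with no contact force; I continue down.

```bash
python3 -m handwheel '[{"tx":0,"ty":0,"tz":0.006,"ax":0,"ay":0,"az":0,"jaw":-1},{"tx":0,"ty":0,"tz":0.007,"ax":0,"ay":0,"az":0,"jaw":-1},{"tx":0,"ty":0,"tz":0.007,"ax":0,"ay":0,"az":0,"jaw":-1},{"tx":0,"ty":0,"tz":0.006,"ax":0,"ay":0,"az":0,"jaw":-1},{"tx":0,"ty":0,"tz":0.004,"ax":0,"ay":0,"az":0,"jaw":-1},{"tx":0,"ty":0,"tz":0.003,"ax":0,"ay":0,"az":0,"jaw":-1},{"tx":0,"ty":0,"tz":0.001,"ax":0,"ay":0,"az":0,"jaw":-1},{"tx":0,"ty":0,"tz":0,"ax":0,"ay":0,"az":0,"jaw":-1},{"tx":0,"ty":0,"tz":0,"ax":0,"ay":0,"az":0,"jaw":-1},{"tx":0,"ty":0,"tz":0,"ax":0,"ay":0,"az":0,"jaw":-1}]'
python3 -c "
from h import *
ss()"
```

```text
time: 24.55
ee_pos: [0.5999, 0.0093, 0.0647]
tcp_rot: [-180.0, 29.9, -174.3]
wrist_force: [0.4, -0.0, -0.6]
opening: 0.0593
grasp_force: 54.4
rel seat x,y,n mm [-5.1 -1.2  4.6] force x,y,n [-0.  -0.  -0.7] torque [-0.06  0.59  0.02] open 0.05930336480886324 grip 54.37409388832748 24.55
```

```bash
python3 -m handwheel '[{"tx":0,"ty":0,"tz":0.001,"ax":0,"ay":0,"az":0,"jaw":-1},{"tx":0,"ty":0,"tz":0.001,"ax":0,"ay":0,"az":0,"jaw":-1},{"tx":0,"ty":0,"tz":0.001,"ax":0,"ay":0,"az":0,"jaw":-1},{"tx":0,"ty":0,"tz":0,"ax":0,"ay":0,"az":0,"jaw":-1},{"tx":0,"ty":0,"tz":0,"ax":0,"ay":0,"az":0,"jaw":-1},{"tx":0,"ty":0,"tz":0,"ax":0,"ay":0,"az":0,"jaw":-1},{"tx":0,"ty":0,"tz":0,"ax":0,"ay":0,"az":0,"jaw":-1},{"tx":0,"ty":0,"tz":0,"ax":0,"ay":0,"az":0,"jaw":-1},{"tx":0,"ty":0,"tz":0,"ax":0,"ay":0,"az":0,"jaw":-1},{"tx":0,"ty":0,"tz":0,"ax":0,"ay":0,"az":0,"jaw":-1}]'
python3 -c "
from h import *
ss()"
```

```text
time: 25.8
ee_pos: [0.6013, 0.0095, 0.0619]
tcp_rot: [-180.0, 29.9, -174.3]
wrist_force: [0.3, 0.6, -1.0]
opening: 0.0595
grasp_force: 54.4
rel seat x,y,n mm [-5.2 -1.2  1.4] force x,y,n [-0.2  0.6 -1. ] torque [-0.04  0.59  0.02] open 0.05948121570450941 grip 54.3734569195658 25.8
```

```bash
python3 -m handwheel '[{"tx":0,"ty":0,"tz":0.001,"ax":0,"ay":0,"az":0,"jaw":-1},{"tx":0,"ty":0,"tz":0.001,"ax":0,"ay":0,"az":0,"jaw":-1},{"tx":0,"ty":0,"tz":0.0005,"ax":0,"ay":0,"az":0,"jaw":-1},{"tx":0,"ty":0,"tz":0,"ax":0,"ay":0,"az":0,"jaw":-1},{"tx":0,"ty":0,"tz":0,"ax":0,"ay":0,"az":0,"jaw":-1},{"tx":0,"ty":0,"tz":0,"ax":0,"ay":0,"az":0,"jaw":-1},{"tx":0,"ty":0,"tz":0,"ax":0,"ay":0,"az":0,"jaw":-1},{"tx":0,"ty":0,"tz":0,"ax":0,"ay":0,"az":0,"jaw":-1},{"tx":0,"ty":0,"tz":0,"ax":0,"ay":0,"az":0,"jaw":-1},{"tx":0,"ty":0,"tz":0,"ax":0,"ay":0,"az":0,"jaw":-1}]'
python3 -c "
from h import *
ss()"
```

```text
time: 27.05
ee_pos: [0.6017, 0.0095, 0.0615]
tcp_rot: [-180.0, 29.9, -174.3]
wrist_force: [-30.7, -1.8, 23.8]
opening: 0.0594
grasp_force: 58.3
rel seat x,y,n mm [-5.1 -1.2  0.8] force x,y,n [-14.7   1.2  35.9] torque [-0.18  3.26  0.15] open 0.05937291324361531 grip 58.34840786643326 27.05
```

```bash
python3 -m handwheel '[{"tx":0,"ty":0,"tz":-0.0015,"ax":0,"ay":0,"az":0,"jaw":0.7},{"tx":0,"ty":0,"tz":0,"ax":0,"ay":0,"az":0,"jaw":0.7},{"tx":0,"ty":0,"tz":0,"ax":0,"ay":0,"az":0,"jaw":0.7},{"tx":0,"ty":0,"tz":-0.01,"ax":0,"ay":0,"az":0,"jaw":0.7},{"tx":0,"ty":0,"tz":-0.03,"ax":0,"ay":0,"az":0,"jaw":0.7},{"tx":0,"ty":0,"tz":-0.04,"ax":0,"ay":0,"az":0,"jaw":0.7},{"tx":0,"ty":0,"tz":-0.05,"ax":0,"ay":0,"az":0,"jaw":0.7},{"tx":0,"ty":0,"tz":-0.03,"ax":0,"ay":0,"az":0,"jaw":1},{"tx":0,"ty":0,"tz":0,"ax":0,"ay":0,"az":0,"jaw":1},{"tx":0,"ty":0,"tz":0,"ax":0,"ay":0,"az":0,"jaw":1}]'
python3 - <<'E'
from h import *
ss(); c=shot("wrist","pics/w8.png"); np.savez("w8.npz",E=c['E'],K=c['K'],k1=c['k1'])
px,ey,n=panel(); print(proj(c,SEAT+.022*n),proj(c,SEAT+.05*n))
im=cv2.imread("pics/w8.png"); hsv=cv2.cvtColor(im,cv2.COLOR_BGR2HSV)
print("brass px",cv2.countNonZero(cv2.inRange(hsv[100:320,200:450],(15,110,60),(30,255,255))))
m=(im[80:320,200:450].max(2)<75).astype(np.uint8); k,l,s,ce=cv2.connectedComponentsWithStats(m)
for i in range(1,k):
  if s[i,4]>300: print(s[i],ce[i]+[200,80])
print([proj(c,SEAT+.022*n+.031*np.cos(a)*px+.031*np.sin(a)*ey).round(1) for a in np.arange(0,6.3,np.pi/2)])
plan(np.array([.474,-.216,.13]),down(212))
E
```

```text
time: 28.3
ee_pos: [0.5223, 0.0017, 0.199]
tcp_rot: [-180.0, 29.9, -174.3]
wrist_force: [-0.6, -0.4, -0.8]
opening: 0.0852
grasp_force: 0.0
rel seat x,y,n mm [ -5.4  -1.2 159.8] force x,y,n [-0.9 -0.3 -0.3] torque [-0.07  0.47  0.  ] open 0.08517971146150899 grip 0.0 28.3
[320.68962342 235.87807014] [320.96562919 247.35553594]
brass px 149
[   0    0  250   16 3832] [322.58507307  87.1868476 ]
[ 75 103  87  45 463] [318.27213823 193.74514039]
[102 140  32  24 436] [317.71559633 230.77981651]
[array([320.6, 279. ]), array([366.5, 235.9]), array([320.8, 190.2]), array([274.9, 235.8]), array([320.6, 279. ])]
rotvec [ -6.86  29.27 -25.74] shift now-axes [ 0.0942 -0.2119  0.0248] shift target-axes [ 0.1563 -0.1591  0.0683] dist 0.233
```

```bash
python3 -m handwheel '[{"tx":0,"ty":0,"tz":0,"ax":-1.72,"ay":7.32,"az":-6.44,"jaw":1},{"tx":0,"ty":0,"tz":0,"ax":-1.72,"ay":7.32,"az":-6.44,"jaw":1},{"tx":0,"ty":0,"tz":0,"ax":-1.72,"ay":7.32,"az":-6.44,"jaw":1},{"tx":0,"ty":0,"tz":0,"ax":-1.72,"ay":7.32,"az":-6.44,"jaw":1},{"tx":0.039,"ty":-0.04,"tz":0,"ax":0,"ay":0,"az":0,"jaw":1},{"tx":0.039,"ty":-0.04,"tz":0,"ax":0,"ay":0,"az":0,"jaw":1},{"tx":0.039,"ty":-0.04,"tz":0.02,"ax":0,"ay":0,"az":0,"jaw":1},{"tx":0.039,"ty":-0.039,"tz":0.02,"ax":0,"ay":0,"az":0,"jaw":1},{"tx":0,"ty":0,"tz":0.028,"ax":0,"ay":0,"az":0,"jaw":1},{"tx":0,"ty":0,"tz":0,"ax":0,"ay":0,"az":0,"jaw":1}]'
python3 - <<'E'
from h import *
c=shot("wrist","pics/w9.png"); print(tcp()[:3,3]); np.savez("w9.npz",E=c['E'],K=c['K'],k1=c['k1'])
E
```

```text
time: 29.6
ee_pos: [0.473, -0.2157, 0.1282]
tcp_rot: [179.7, -0.1, -148.0]
wrist_force: [0.5, 0.2, 0.7]
opening: 0.0853
grasp_force: 0.0
[ 0.47390606 -0.21542309  0.13011865]
```

View pics/w9.png

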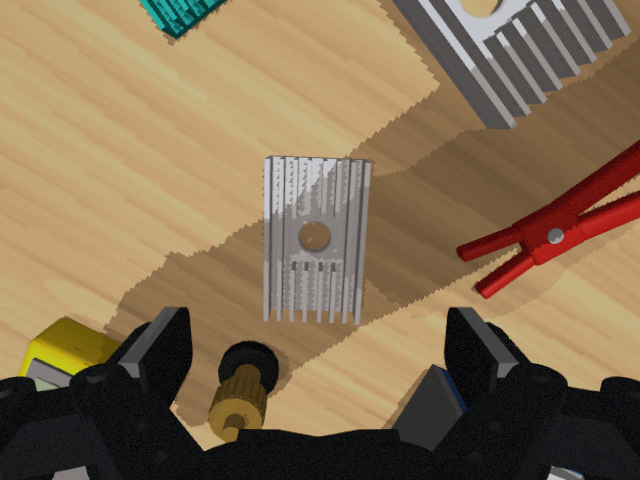

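The picture shows the small silver heatsink with its hole at (314,236) and top corners at (265,157), (371,160), (360,322) and (264,320). The terminal's foot is at (250,368) and the fuse puller is off to the right.

```bash
python3 - <<'E'
from h import *
z=np.load("w9.npz"); c={'E':z['E'],'K':z['K'],'k1':float(z['k1'])}
q=np.array([onz(c,*p,.027) for p in [(265,157),(371,160),(360,322),(264,320)]]); print(q.round(4)); print("center",q.mean(0),"sizes",[np.linalg.norm(q[i]-q[(i+1)%4]).round(4) for i in range(4)])
d=q[0]+q[1]-q[2]-q[3]; w=q[1]-q[0]+q[2]-q[3]; print("yaw",np.degrees(np.arctan2(d[1],d[0]))%360,np.degrees(np.arctan2(w[1],w[0]))%360-90)
H=onz(c,314,236,.008);print("hole base",H)
T=tcp(); t=onz(c,250,368,.01); print("terminal tool",(T[:3,:3].T@(t-T[:3,3])).round(3))
ya=212.5
plan(np.array([H[0],H[1],.003]),down(np.degrees(np.arctan2(d[1],d[0]))%360))
E
```

```text
[[ 0.4468 -0.2674  0.027 ]
 [ 0.4167 -0.216   0.027 ]
 [ 0.503  -0.1664  0.027 ]
 [ 0.5334 -0.2179  0.027 ]]
center [ 0.47499341 -0.21691284  0.027     ] sizes [np.float64(0.0595), np.float64(0.0996), np.float64(0.0598), np.float64(0.0998)]
yaw 209.8072247510065 30.448462450280218
hole base [ 0.47538449 -0.21740568  0.008     ]
terminal tool [-0.094 -0.047  0.12 ]
rotvec [ 0.13 -0.03  2.21] shift now-axes [-0.0003 -0.0028  0.1271] shift target-axes [-0.0003 -0.0025  0.1271] dist 0.127
```

```bash
python3 -m handwheel '[{"tx":-0.0003,"ty":-0.0025,"tz":0.03,"ax":0.1,"ay":0,"az":2,"jaw":1},{"tx":0,"ty":0,"tz":0.04,"ax":0,"ay":0,"az":0,"jaw":1},{"tx":0,"ty":0,"tz":0.035,"ax":0,"ay":0,"az":0,"jaw":1},{"tx":0,"ty":0,"tz":0.014,"ax":0,"ay":0,"az":0,"jaw":1},{"tx":0,"ty":0,"tz":0.005,"ax":0,"ay":0,"az":0,"jaw":1},{"tx":0,"ty":0,"tz":0,"ax":0,"ay":0,"az":0,"jaw":0.6},{"tx":0,"ty":0,"tz":0,"ax":0,"ay":0,"az":0,"jaw":-1},{"tx":0,"ty":0,"tz":0,"ax":0,"ay":0,"az":0,"jaw":-1},{"tx":0,"ty":0,"tz":0,"ax":0,"ay":0,"az":0,"jaw":-1},{"tx":0,"ty":0,"tz":0,"ax":0,"ay":0,"az":0,"jaw":-1}]' 50
python3 - <<'E'
from h import *
T=tcp(); print("hs in tool",(T[:3,:3].T@(np.array([.4752,-.2171,0])-T[:3,3])).round(4), T[:3,3])
E
```

```text
time: 30.9
ee_pos: [0.4774, -0.2182, 0.0095]
tcp_rot: [-179.8, 0.2, -150.0]
wrist_force: [-1.2, 0.8, 7.2]
opening: 0.0585
grasp_force: 55.1
hs in tool [0.0014 0.002  0.0095] [ 0.47735702 -0.21816843  0.00946547]
```

```bash
python3 -m handwheel '[{"tx":0,"ty":0,"tz":-0.01,"ax":0,"ay":0,"az":0,"jaw":-1},{"tx":0,"ty":0,"tz":-0.03,"ax":0,"ay":0,"az":0,"jaw":-1},{"tx":0,"ty":0,"tz":-0.05,"ax":0,"ay":0,"az":0,"jaw":-1},{"tx":0,"ty":0,"tz":-0.05,"ax":0,"ay":0,"az":0,"jaw":-1},{"tx":0,"ty":0,"tz":-0.05,"ax":0,"ay":0,"az":0,"jaw":-1},{"tx":0,"ty":0,"tz":-0.03,"ax":0,"ay":0,"az":0,"jaw":-1},{"tx":0,"ty":0,"tz":0,"ax":0,"ay":0,"az":0,"jaw":-1},{"tx":0,"ty":0,"tz":0,"ax":0,"ay":0,"az":0,"jaw":-1},{"tx":0,"ty":0,"tz":0,"ax":0,"ay":0,"az":0,"jaw":-1},{"tx":0,"ty":0,"tz":0,"ax":0,"ay":0,"az":0,"jaw":-1}]'
python3 - <<'E'
from h import *
px,ey,n=panel(); print(telemetry.get_obs()['opening'])
T=tcp(); c=shot("wrist","pics/w10.png"); im=c['color'].astype(int); c['E']=c['mount']
for z in (-.0175,): print("pred corners",[proj(c,np.array([a,b,z])).round(1) for a,b in ((.0514,-.03),(.0514,.03),(-.0486,.03),(-.0486,-.03))])
m=((im.min(2)>85)&((im.max(2)-im.min(2))<25)).astype(np.uint8); k,l,s,ce=cv2.connectedComponentsWithStats(m)
for i in range(1,k):
  if s[i,4]>500: print(s[i],ce[i].round(0))
plan(SEAT+.11*n+.001*px-.0012*ey,square())
E
```

```text
time: 32.15
ee_pos: [0.4756, -0.2174, 0.2267]
tcp_rot: [-179.9, 0.0, -150.0]
wrist_force: [0.4, 0.8, -2.6]
opening: 0.0588
grasp_force: 54.8
0.0587793812935425
pred corners [array([217.3, 180.6]), array([423.4, 180.7]), array([403.9, 461.8]), array([235.9, 461.7])]
[ 358    0  104  121 1237] [410.  57.]
[ 378    0  139  111 4359] [450.  42.]
[  216   175   161   266 31020] [300. 293.]
[ 373  176   28  253 3750] [385. 298.]
[ 395  185   25  257 2492] [407. 313.]
[ 94 302  82  57 940] [126. 325.]
[111 443  38  35 559] [131. 460.]
rotvec [  6.33 -29.49  23.88] shift now-axes [-0.1778  0.1539  0.0677] shift target-axes [-0.0512  0.2136  0.1079] dist 0.245
```

```bash
python3 -m handwheel '[{"tx":0,"ty":0,"tz":0,"ax":1.58,"ay":-7.37,"az":5.97,"jaw":-1},{"tx":0,"ty":0,"tz":0,"ax":1.58,"ay":-7.37,"az":5.97,"jaw":-1},{"tx":0,"ty":0,"tz":0,"ax":1.58,"ay":-7.37,"az":5.97,"jaw":-1},{"tx":0,"ty":0,"tz":0,"ax":1.58,"ay":-7.37,"az":5.97,"jaw":-1},{"tx":-0.013,"ty":0.0535,"tz":0,"ax":0,"ay":0,"az":0,"jaw":-1},{"tx":-0.013,"ty":0.0535,"tz":0,"ax":0,"ay":0,"az":0,"jaw":-1},{"tx":-0.013,"ty":0.0535,"tz":0,"ax":0,"ay":0,"az":0,"jaw":-1},{"tx":-0.013,"ty":0.0535,"tz":0,"ax":0,"ay":0,"az":0,"jaw":-1},{"tx":0,"ty":0,"tz":0.05,"ax":0,"ay":0,"az":0,"jaw":-1},{"tx":0,"ty":0,"tz":0.02,"ax":0,"ay":0,"az":0,"jaw":-1}]'
python3 - <<'E'
from h import *
px,ey,n=panel(); ss(); plan(SEAT+.08*n+.001*px-.0012*ey,square())
E
```

```text
time: 33.45
ee_pos: [0.5341, 0.0048, 0.1898]
tcp_rot: [-180.0, 29.8, -174.2]
wrist_force: [-0.0, -0.0, -2.5]
opening: 0.0592
grasp_force: 55.0
rel seat x,y,n mm [  0.3   0.6 145.8] force x,y,n [-1.2 -0.  -2.1] torque [-0.06  0.72 -0.04] open 0.059238825218428784 grip 54.9551796913147 33.45
rotvec [ 0.06 -0.16  0.14] shift now-axes [-0.0008 -0.0019  0.0658] shift target-axes [-0.0007 -0.0018  0.0658] dist 0.066
```

```bash
python3 -m handwheel '[{"tx":-0.0007,"ty":-0.0018,"tz":0.02,"ax":0,"ay":-0.15,"az":0,"jaw":-1},{"tx":0,"ty":0,"tz":0.025,"ax":0,"ay":0,"az":0,"jaw":-1},{"tx":0,"ty":0,"tz":0.02,"ax":0,"ay":0,"az":0,"jaw":-1},{"tx":0,"ty":0,"tz":0.007,"ax":0,"ay":0,"az":0,"jaw":-1},{"tx":0,"ty":0,"tz":0.006,"ax":0,"ay":0,"az":0,"jaw":-1},{"tx":0,"ty":0,"tz":0.006,"ax":0,"ay":0,"az":0,"jaw":-1},{"tx":0,"ty":0,"tz":0.006,"ax":0,"ay":0,"az":0,"jaw":-1},{"tx":0,"ty":0,"tz":0.003,"ax":0,"ay":0,"az":0,"jaw":-1},{"tx":0,"ty":0,"tz":0,"ax":0,"ay":0,"az":0,"jaw":-1},{"tx":0,"ty":0,"tz":0,"ax":0,"ay":0,"az":0,"jaw":-1}]'
python3 -c "
from h import *
ss()"
```

```text
time: 34.7
ee_pos: [0.5821, 0.006, 0.1132]
tcp_rot: [-180.0, 30.2, -174.4]
wrist_force: [-0.7, 0.7, -2.7]
opening: 0.0585
grasp_force: 55.0
rel seat x,y,n mm [ 3.6 -2.8 55.6] force x,y,n [-1.8  0.7 -2. ] torque [-0.08  0.66 -0.03] open 0.05846519712390383 grip 54.97249245643616 34.7
```

```bash
python3 -m handwheel '[{"tx":0.0024,"ty":0.0014,"tz":0,"ax":0,"ay":0,"az":0,"jaw":-1},{"tx":0,"ty":0,"tz":0.004,"ax":0,"ay":0,"az":0,"jaw":-1},{"tx":0,"ty":0,"tz":0.005,"ax":0,"ay":0,"az":0,"jaw":-1},{"tx":0,"ty":0,"tz":0.005,"ax":0,"ay":0,"az":0,"jaw":-1},{"tx":0,"ty":0,"tz":0.004,"ax":0,"ay":0,"az":0,"jaw":-1},{"tx":0,"ty":0,"tz":0.003,"ax":0,"ay":0,"az":0,"jaw":-1},{"tx":0,"ty":0,"tz":0,"ax":0,"ay":0,"az":0,"jaw":-1},{"tx":0,"ty":0,"tz":0,"ax":0,"ay":0,"az":0,"jaw":-1},{"tx":0,"ty":0,"tz":0,"ax":0,"ay":0,"az":0,"jaw":-1},{"tx":0,"ty":0,"tz":0,"ax":0,"ay":0,"az":0,"jaw":-1}]'
python3 -c "
from h import *
ss()"
```

```text
time: 35.95
ee_pos: [0.5904, 0.0082, 0.0937]
tcp_rot: [-180.0, 30.2, -174.4]
wrist_force: [-0.1, 0.9, -2.3]
opening: 0.0586
grasp_force: 55.0
rel seat x,y,n mm [ 1.2 -1.4 34.5] force x,y,n [-1.1  0.9 -2. ] torque [-0.03  0.72  0.07] open 0.058617517884150316 grip 55.03909170627594 35.95
```

```bash
python3 -m handwheel '[{"tx":0,"ty":0,"tz":0.001,"ax":0,"ay":0,"az":0,"jaw":-1},{"tx":0,"ty":0,"tz":0.001,"ax":0,"ay":0,"az":0,"jaw":-1},{"tx":0,"ty":0,"tz":0.001,"ax":0,"ay":0,"az":0,"jaw":-1},{"tx":0,"ty":0,"tz":0,"ax":0,"ay":0,"az":0,"jaw":-1},{"tx":0,"ty":0,"tz":0,"ax":0,"ay":0,"az":0,"jaw":-1},{"tx":0,"ty":0,"tz":0,"ax":0,"ay":0,"az":0,"jaw":-1},{"tx":0,"ty":0,"tz":0,"ax":0,"ay":0,"az":0,"jaw":-1},{"tx":0,"ty":0,"tz":0,"ax":0,"ay":0,"az":0,"jaw":-1},{"tx":0,"ty":0,"tz":0,"ax":0,"ay":0,"az":0,"jaw":-1},{"tx":0,"ty":0,"tz":0,"ax":0,"ay":0,"az":0,"jaw":-1}]'
python3 -c "
from h import *
ss()"
```

```text
time: 37.2
ee_pos: [0.5918, 0.0084, 0.091]
tcp_rot: [-180.0, 30.2, -174.4]
wrist_force: [0.5, 0.1, -2.1]
opening: 0.0585
grasp_force: 55.0
rel seat x,y,n mm [ 1.  -1.4 31.4] force x,y,n [-0.6  0.1 -2.1] torque [-0.05  0.72 -0.01] open 0.05853946851580909 grip 55.0395530462265 37.2
```

```bash
python3 -m handwheel '[{"tx":0,"ty":0,"tz":0.001,"ax":0,"ay":0,"az":0,"jaw":-1},{"tx":0,"ty":0,"tz":0.001,"ax":0,"ay":0,"az":0,"jaw":-1},{"tx":0,"ty":0,"tz":0,"ax":0,"ay":0,"az":0,"jaw":-1},{"tx":0,"ty":0,"tz":0,"ax":0,"ay":0,"az":0,"jaw":-1},{"tx":0,"ty":0,"tz":0,"ax":0,"ay":0,"az":0,"jaw":-1},{"tx":0,"ty":0,"tz":0,"ax":0,"ay":0,"az":0,"jaw":-1},{"tx":0,"ty":0,"tz":0,"ax":0,"ay":0,"az":0,"jaw":-1},{"tx":0,"ty":0,"tz":0,"ax":0,"ay":0,"az":0,"jaw":-1},{"tx":0,"ty":0,"tz":0,"ax":0,"ay":0,"az":0,"jaw":-1},{"tx":0,"ty":0,"tz":0,"ax":0,"ay":0,"az":0,"jaw":-1}]'
python3 -c "
from h import *
ss()"
```

```text
time: 38.45
ee_pos: [0.5928, 0.0084, 0.0894]
tcp_rot: [-180.0, 30.2, -174.4]
wrist_force: [-4.8, -0.3, 2.8]
opening: 0.0589
grasp_force: 55.8
rel seat x,y,n mm [ 1.1 -1.4 29.5] force x,y,n [-2.8  0.2  4.8] torque [-0.12  1.13 -0.09] open 0.058899986191247665 grip 55.795117020606995 38.45
```

Contact is at the predicted height, so the heatsink rests on the disc. I release and retreat.

```bash
python3 -m handwheel '[{"tx":0,"ty":0,"tz":0,"ax":0,"ay":0,"az":0,"jaw":0.6},{"tx":0,"ty":0,"tz":0,"ax":0,"ay":0,"az":0,"jaw":0.7},{"tx":0,"ty":0,"tz":0,"ax":0,"ay":0,"az":0,"jaw":0.7},{"tx":0,"ty":0,"tz":-0.008,"ax":0,"ay":0,"az":0,"jaw":0.7},{"tx":0,"ty":0,"tz":-0.03,"ax":0,"ay":0,"az":0,"jaw":0.7},{"tx":0,"ty":0,"tz":-0.04,"ax":0,"ay":0,"az":0,"jaw":0.7},{"tx":0,"ty":0,"tz":-0.05,"ax":0,"ay":0,"az":0,"jaw":1},{"tx":0,"ty":0,"tz":-0.03,"ax":0,"ay":0,"az":0,"jaw":1},{"tx":0,"ty":0,"tz":0,"ax":0,"ay":0,"az":0,"jaw":1},{"tx":0,"ty":0,"tz":0,"ax":0,"ay":0,"az":0,"jaw":1}]'
python3 - <<'E'
from h import *
ss(); px,ey,n=panel(); c=shot("wrist","pics/w11.png"); im=c['color'].astype(int)
S=SEAT-.0012*ey-.002*n
for h in (.049,.06): print(h,[proj(c,S+h*n+a*px+b*ey).round(1) for a,b in ((-.05,-.03),(-.05,.03),(.05,.03),(.05,-.03))])
m=((im.min(2)>85)&((im.max(2)-im.min(2))<25)).astype(np.uint8)
g=cv2.cvtColor(c['color'],cv2.COLOR_RGB2GRAY); ed=cv2.Canny(g,60,150)
L=cv2.HoughLinesP(ed,1,np.pi/180,40,minLineLength=50,maxLineGap=8)
for l in L[:,0]:
  if 180<l[0]<460 and 180<l[2]<460 and l[1]>60 and l[1]<400: print(l,end=' ')
E
```

```text
time: 39.7
ee_pos: [0.5137, 0.0008, 0.225]
tcp_rot: [-180.0, 30.2, -174.4]
wrist_force: [-0.3, -0.1, 0.4]
opening: 0.0857
grasp_force: 0.0
rel seat x,y,n mm [ 1.000e-01 -1.300e+00  1.867e+02] force x,y,n [-0.  -0.1  0.5] torque [-0.03  0.45 -0.04] open 0.08566019476112473 grip 0.0 39.7
0.049 [array([273. , 151.1]), array([365.7, 151.2]), array([361.5, 294.9]), array([276.8, 294.9])]
0.06 [array([271.2, 152.3]), array([367.6, 152.3]), array([363. , 301.2]), array([275.3, 301.1])]
[192 355 443 355] [341 357 436 357] [359  88 413  88] [206 351 389 351] [226 318 408 318] [207 388 427 388] [388 327 445 327] [232 328 387 328] [214 138 226 317] [215 128 289 128] [413 262 421 120] [206 394 283 397] [439 319 451 171] [394 284 398 198] [243  88 299  88] [233 130 241 284] [192 356 256 357] [242 284 318 284] [346 262 348 151] [358 232 359 148] [290 138 291 206] [273 150 363 149] [280 177 281 247] [277 149 278 199] [299 148 301 198] [289 205 291 293] [335 200 335 148] [275 287 387 284] [308 260 308 209] [438 250 446 191] [334 294 334 234]
```

The measured edges match a flat, fully seated heatsink: the near edge runs (273,150)–(363,149) against a predicted (273,151)–(366,151), and the far edge is at row 294 against 295. The gripper is clear of everything.

```bash
python3 -c "
from workcell import workorder
print(workorder.job_done())"
```

```text
the job is handed in; nothing more can be done
None
```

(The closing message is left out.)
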